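# Load turned buttons into the measuring ring with the scoop

## Robot

A 6-joint arm with a two-finger parallel gripper is mounted at the origin on the work surface. World frame = base frame: x ahead of the robot, y to its left, z up, the work surface at z = 0. Lengths are in m, angles in rad, forces in N, time in s.
With the tool pointing down it reaches from about 0.375 to 0.925 m from the base axis. Payload 5.7 kg.
Tool frame: the origin (TCP) lies at the very end of the fingers, on their centre line; the grasp point (between the pads) lies 19 mm behind it (env.pinch_z is the x of the grasp point in the tool frame, in m); x points along the fingers, y is the direction in which the jaws open and shut, and the axes are right-handed (so a half turn about x gives the same grasp; the last joint's range is limited). The gripper opens to 88 mm and grips with 3 to 60 N. Pads are 20 mm wide; open, the fingers measure 115 mm over their backs; the gripper's body (75 mm by 178 mm) begins 61 mm behind the grasp point.
Start: joints at [1.209, 0.359, 1.51, -0, 1.272, -0.115], TCP at [0.147, 0.582, 0.223] pointing down, gripper open.
Joint ranges: [-2.97, 2.97], [-1.01, 2.36], [0.21, 2.38], [-0.96, 4.11], [0.2, 2.71], [-2.98, 2.98]. Speed limits (rad/s): [2.39, 2.39, 3.14, 3.14, 3.14, 3.14].

## Interface

Orientations are given as a unit quaternion [x, y, z, w].
In Python, from station import env, cams gives the robot as it stands.
- The arm moves only by the tool carry_out, never from a script. Its argument "rows" is a list of rows, each a list of 6 numbers: the shift along the tool's x, y, z in mm, then the turn, a rotation vector about the tool's x, y, z in rad. A call has 1 to 8 rows; each row is the pose to reach, as a shift and turn from the pose commanded when the call began, along the tool's axes at that moment; what a row does not reach only later rows make up. A row lasts 1/12 s, in which the tool goes at most 41.7 mm and 7.16 degrees, less where a joint would pass 70% of its speed; a pose out of reach is approached as far as the arm can. A call with a gripper value outside its range is refused whole. "fingers" is the opening, from 0 (shut) to 1 (fully open), set as the call begins (left out, the last holds). The fingers move at their own pace and stop on an object; the grip force is fixed at half the most. Time passes only in rows, so rows that repeat a pose let the fingers close. It gives the time, the measured TCP pose, the force and the opening at its end, in the units of the state.
- env.get_state(): the state, without advancing time (a new reading comes with each control period).
- cams.get_image(name): name is "scene" or "top" or "wrist"; returns (picture, depth): 384x512x3 uint8, red, green, blue; 384x512 float32, m along the optical axis (not along the pixel's ray), 0 where there is no reading.
- cams.get_calibration(name): a dict with "K" (3x3 intrinsics, pixels), "D" ([k1, k2, p1, p2, k3] as OpenCV has them; the pictures are not rectified), "xyz" and "orientation" of the camera in the world. Camera axes: x right, y up, looking along -z (the intrinsics and any distortion apply to the point x, -y, -z); pixel columns grow to the right and rows downward; lengths in m; the calibration is good to about 2 mm. A picture is of the moment at which its call begins: read the wrist's pose just before it. get_calibration takes no time and is no camera call; for the wrist camera it gives the pose at the moment of the call.
- env.finish_job(): hands the job in, once; it reports no verdict.
The state is a dict: "time": time; "q": joint angles; "joint_velocities": joint speeds; "effort": joint torques, N m; "position": TCP position; "tcp_rot": TCP orientation; "force": force on the tool from outside, world axes, zero at the start; "torque": the same for the moment, N m; "grip_width": finger opening in m.
Only numpy, scipy, OpenCV 4.12 (cv2) and the standard library are available. Lean on these libraries where they do the work, as an engineer would, in place of code of your own. Each camera call takes 0.05 s, during which the arm holds its last target. There are 200 camera calls.

## Task

With the steel scoop, scoop up the turned buttons from the pan and tip at least three of the four into the ring on the glass stage plate, never touching a button with the fingers; any button not moved must stay in the pan. Then slide the empty scoop down the ramp of its stand until its blade is fully home in the slot, and leave it there. Leave the bottle, the ring gauge and the wooden case where they are.

Things in the scene. Friction and masses are not known exactly. Their poses are not given: they have to be found in the camera images.
- pan: Shallow steel pan, fixed. Origin: underside centre; x along its length. Floor top at z 3 mm, inner floor x -112 to 112, y -55 to 55 mm. Upright 4 mm walls, 34 mm tall, at the sides and -x end; the +x end wall slopes outward, 55 deg from level, from x 112 mm at the floor to x 146 at z 50. The scoop stands loose in the -x half, mouth to +x; the buttons lie in the +x half.
- scoop: Loose steel scoop, 220 g. Origin: underside, mid-width; x to the mouth, z up. Floor 2 mm thick, x -45 to 70, y -42 to 42 mm. Side walls (x -45 to 38) and rear wall (x -45) 2 mm thick, tops at z 32; ahead of them 32 mm of bare flat blade. Black bar handle, 14 mm thick (y) by 24 mm, leans back 25 deg from z: its centre line runs from (-44,0,20) to (-82,0,102) mm.
- scoop_grip (a point): Point on the scoop handle's centre line where to grip it across its 14 mm thickness, 40 mm below the handle's top end: (-65, 0, 65) mm in the scoop's frame. Axes as scoop.
- scoop_lip (a point): Middle of the scoop blade's front edge, half way through its 2 mm thickness: (70, 0, 1) mm in the scoop's frame.
- stage: Cream-framed square glass stage plate, 150 x 150 x 12 mm, fixed to the bench, carrying a fixed dark steel retaining ring in its middle: inner diameter 124 mm, wall 5 mm, 35 mm tall, rim 47 mm above the bench. Origin: centre of the underside, z up.
- ring_floor (a point): Centre of the glass inside the ring, on the glass surface, 12 mm above the bench.
- stand: Fixed aluminium scoop stand, 110 x 104 x 82 mm. Origin: underside centre, z up. A ramp falls towards +x at 40 deg, from (-45,0,81) to its foot (35,0,14) mm; a 4 mm plate over its last 26 mm leaves a slot 8 mm high, 92 mm wide, with a stop at its lower end. 6 mm cheeks at y +-46 mm reach 60 mm up the ramp, 12 mm above it. The scoop parks floor on the ramp, mouth down, blade in the slot.
- slot_end (a point): Where scoop_lip lies when the blade is fully home: middle of the slot's closed lower end, 1 mm above the ramp's surface: (36, 0, 15) mm in the stand's frame.
- button1: One of four identical loose turned aluminium buttons, crowned on both faces: 30 mm diameter, 20 mm tall, 30 g; flat feet of 14 mm diameter. Origin: centre of its underside; z its axis.
- button1_mid (a point): The middle of that button.
- button2: One of four identical loose turned aluminium buttons, crowned on both faces: 30 mm diameter, 20 mm tall, 30 g; flat feet of 14 mm diameter. Origin: centre of its underside; z its axis.
- button2_mid (a point): The middle of that button.
- button3: One of four identical loose turned aluminium buttons, crowned on both faces: 30 mm diameter, 20 mm tall, 30 g; flat feet of 14 mm diameter. Origin: centre of its underside; z its axis.
- button3_mid (a point): The middle of that button.
- button4: One of four identical loose turned aluminium buttons, crowned on both faces: 30 mm diameter, 20 mm tall, 30 g; flat feet of 14 mm diameter. Origin: centre of its underside; z its axis.
- button4_mid (a point): The middle of that button.
- wash_bottle: Bystander: standing white bottle, 56 mm diameter, 130 mm tall. Origin: centre of the underside.
- ring_gauge: Bystander: flat steel ring gauge, 84 mm outer and 44 mm inner diameter, 22 mm tall. Origin: centre of the underside.
- gauge_case: Bystander: closed wooden case, 70 x 120 x 35 mm (x, y, z). Origin: centre of the underside.
Things that resemble listed ones, but are neither listed nor needed, are in the scene too. Leave any green or turquoise look-alike of the scoop alone.

How it is judged:
On the way, in this order (a step that is already met when the one before it is completed fails the run):
1. at least one button is carried in the scoop, the scoop lifted clear of the pan (origin over 60 mm high) (height (world z) of scoop above 0.06 m and ((x of button1_mid in the frame of scoop between -0.045 and 0.072 m and y of button1_mid in the frame of scoop between -0.043 and 0.043 m and z of button1_mid in the frame of scoop between 0.004 and 0.05 m) or (x of button2_mid in the frame of scoop between -0.045 and 0.072 m and y of button2_mid in the frame of scoop between -0.043 and 0.043 m and z of button2_mid in the frame of scoop between 0.004 and 0.05 m) or (x of button3_mid in the frame of scoop between -0.045 and 0.072 m and y of button3_mid in the frame of scoop between -0.043 and 0.043 m and z of button3_mid in the frame of scoop between 0.004 and 0.05 m) or (x of button4_mid in the frame of scoop between -0.045 and 0.072 m and y of button4_mid in the frame of scoop between -0.043 and 0.043 m and z of button4_mid in the frame of scoop between 0.004 and 0.05 m))), for 0.2 s.
2. at least three buttons lie inside the ring ((((horizontal distance between button1_mid and ring_floor below 0.056 m and z of button1_mid in the frame of ring_floor between 0 and 0.045 m) and (horizontal distance between button2_mid and ring_floor below 0.056 m and z of button2_mid in the frame of ring_floor between 0 and 0.045 m) and (horizontal distance between button3_mid and ring_floor below 0.056 m and z of button3_mid in the frame of ring_floor between 0 and 0.045 m)) or ((horizontal distance between button1_mid and ring_floor below 0.056 m and z of button1_mid in the frame of ring_floor between 0 and 0.045 m) and (horizontal distance between button2_mid and ring_floor below 0.056 m and z of button2_mid in the frame of ring_floor between 0 and 0.045 m) and (horizontal distance between button4_mid and ring_floor below 0.056 m and z of button4_mid in the frame of ring_floor between 0 and 0.045 m)) or ((horizontal distance between button1_mid and ring_floor below 0.056 m and z of button1_mid in the frame of ring_floor between 0 and 0.045 m) and (horizontal distance between button3_mid and ring_floor below 0.056 m and z of button3_mid in the frame of ring_floor between 0 and 0.045 m) and (horizontal distance between button4_mid and ring_floor below 0.056 m and z of button4_mid in the frame of ring_floor between 0 and 0.045 m)) or ((horizontal distance between button2_mid and ring_floor below 0.056 m and z of button2_mid in the frame of ring_floor between 0 and 0.045 m) and (horizontal distance between button3_mid and ring_floor below 0.056 m and z of button3_mid in the frame of ring_floor between 0 and 0.045 m) and (horizontal distance between button4_mid and ring_floor below 0.056 m and z of button4_mid in the frame of ring_floor between 0 and 0.045 m)))), for 0.2 s.
At the end, for the whole second after the job is handed in: At least three buttons rest inside the ring (middle within 56 mm of its axis, under 45 mm above the glass), the rest in the ring or the pan; the scoop rests on its ramp, mouth down at 29 to 51 degrees, lip within 14 mm of the slot end, square to the slot within 0.15 rad ((((horizontal distance between button1_mid and ring_floor below 0.056 m and z of button1_mid in the frame of ring_floor between 0 and 0.045 m) and (horizontal distance between button2_mid and ring_floor below 0.056 m and z of button2_mid in the frame of ring_floor between 0 and 0.045 m) and (horizontal distance between button3_mid and ring_floor below 0.056 m and z of button3_mid in the frame of ring_floor between 0 and 0.045 m)) or ((horizontal distance between button1_mid and ring_floor below 0.056 m and z of button1_mid in the frame of ring_floor between 0 and 0.045 m) and (horizontal distance between button2_mid and ring_floor below 0.056 m and z of button2_mid in the frame of ring_floor between 0 and 0.045 m) and (horizontal distance between button4_mid and ring_floor below 0.056 m and z of button4_mid in the frame of ring_floor between 0 and 0.045 m)) or ((horizontal distance between button1_mid and ring_floor below 0.056 m and z of button1_mid in the frame of ring_floor between 0 and 0.045 m) and (horizontal distance between button3_mid and ring_floor below 0.056 m and z of button3_mid in the frame of ring_floor between 0 and 0.045 m) and (horizontal distance between button4_mid and ring_floor below 0.056 m and z of button4_mid in the frame of ring_floor between 0 and 0.045 m)) or ((horizontal distance between button2_mid and ring_floor below 0.056 m and z of button2_mid in the frame of ring_floor between 0 and 0.045 m) and (horizontal distance between button3_mid and ring_floor below 0.056 m and z of button3_mid in the frame of ring_floor between 0 and 0.045 m) and (horizontal distance between button4_mid and ring_floor below 0.056 m and z of button4_mid in the frame of ring_floor between 0 and 0.045 m))) and ((horizontal distance between button1_mid and ring_floor below 0.056 m and z of button1_mid in the frame of ring_floor between 0 and 0.045 m) or (x of button1_mid in the frame of pan between -0.114 and 0.142 m and y of button1_mid in the frame of pan between -0.057 and 0.057 m and z of button1_mid in the frame of pan between 0 and 0.045 m)) and ((horizontal distance between button2_mid and ring_floor below 0.056 m and z of button2_mid in the frame of ring_floor between 0 and 0.045 m) or (x of button2_mid in the frame of pan between -0.114 and 0.142 m and y of button2_mid in the frame of pan between -0.057 and 0.057 m and z of button2_mid in the frame of pan between 0 and 0.045 m)) and ((horizontal distance between button3_mid and ring_floor below 0.056 m and z of button3_mid in the frame of ring_floor between 0 and 0.045 m) or (x of button3_mid in the frame of pan between -0.114 and 0.142 m and y of button3_mid in the frame of pan between -0.057 and 0.057 m and z of button3_mid in the frame of pan between 0 and 0.045 m)) and ((horizontal distance between button4_mid and ring_floor below 0.056 m and z of button4_mid in the frame of ring_floor between 0 and 0.045 m) or (x of button4_mid in the frame of pan between -0.114 and 0.142 m and y of button4_mid in the frame of pan between -0.057 and 0.057 m and z of button4_mid in the frame of pan between 0 and 0.045 m)) and linear speed of each of button1, button2, button3, button4 below 0.03 m/s and distance between scoop_lip and slot_end below 0.014 m and angle between the y axis of scoop and the y axis of stand, either way round below 0.15 rad and angle between scoop's own z axis and vertical between 0.5 and 0.9 rad and linear speed of scoop below 0.02 m/s); the robot touches nothing.
It fails at once if the fingers touch a button (contact force between the fingers and button1 above 0.3 N or contact force between the fingers and button2 above 0.3 N or contact force between the fingers and button3 above 0.3 N or contact force between the fingers and button4 above 0.3 N).
It fails at once if the white bottle is pushed more than 30 mm or tipped over (distance of wash_bottle from where it was at the start of the episode above 0.03 m or angle between wash_bottle's own z axis and vertical above 0.4 rad).
It fails at once if the steel ring gauge is pushed more than 30 mm or tipped over (distance of ring_gauge from where it was at the start of the episode above 0.03 m or angle between ring_gauge's own z axis and vertical above 0.4 rad).
It fails at once if the wooden gauge case is pushed more than 30 mm or tipped over (distance of gauge_case from where it was at the start of the episode above 0.03 m or angle between gauge_case's own z axis and vertical above 0.4 rad).
It also fails if it takes over 72 s, if anything falls off the work surface, if the arm or the gripper's body presses on something with over 40 N, if the wrist force passes 120 N, or if a joint passes its speed limit or range.

## Working session

There is one attempt and no reset: what is moved stays moved. The work goes in short steps, Python scripts to look and compute and a tool call to move; the robot and the scene stay as the last step left them, time stands still between calls to the robot, and variables do not carry over. Pictures are saved under pics/ and viewed, about 8 in all and at most 12, crops included, and the job is handed in when it is done.

Besides the shell and the picture viewer there is one more tool, called after "Emit:" as name(argument=value, ...), one argument or row to a line, values as JSON. carry_out: Moves the arm, as the interface text tells. Its arguments: {"type":"object","properties":{"rows":{"type":"array","items":{"type":"array","items":{"type":"number"}}},"fingers":{"type":"number"}},"required":["rows"]}

```bash
ls; mkdir -p pics; cat > h.py <<'E'
import numpy as np, cv2
from scipy.spatial.transform import Rotation as R
from station import env, cams
def save(n,f):
    im,d=cams.get_image(n); np.savez(f'pics/{f}.npz',im=im,d=d); cv2.imwrite(f'pics/{f}.png',im[:,:,::-1]); return im,d
def cloud(n,d):
    c=cams.get_calibration(n);K=np.array(c['K']);D=np.array(c['D']);h,w=d.shape
    u,v=np.meshgrid(np.arange(w),np.arange(h))
    p=cv2.undistortPoints(np.stack([u,v],-1).reshape(-1,1,2).astype(float),K,D).reshape(h,w,2)
    P=np.stack([p[...,0]*d,-p[...,1]*d,-d],-1)
    return P@R.from_quat(c['orientation']).as_matrix().T+np.array(c['xyz'])
E
python3 - <<'E'
from h import *
a,_=save('top','top0'); b,_=save('scene','sc0')
print(env.get_state()); print(env.pinch_z)
for n in('top','scene','wrist'): print(cams.get_calibration(n))
E
```

```text
pics
{'time': 0.1, 'q': array([ 1.20891113e+00,  3.59421629e-01,  1.51129548e+00,  6.60496033e-06,
        1.27250925e+00, -1.15074748e-01]), 'joint_velocities': array([-4.57077184e-06, -6.49658995e-04, -2.18045538e-03, -9.91710808e-04,
       -1.08340641e-03, -1.69249705e-04]), 'effort': array([ 1.20972854e-03, -5.16356885e+01, -2.71409100e+01,  6.80293213e-02,
        2.75317178e-02, -2.40541368e-05]), 'position': array([0.14636024, 0.58124572, 0.22191134]), 'tcp_rot': array([ 0.08647929,  0.70186769, -0.08760074,  0.70159047]), 'force': array([-0.37734412, -0.67552457,  0.59848489]), 'torque': array([-0.03164745, -0.03509143,  0.01075922]), 'grip_width': 0.08747061251691031}
-0.0187
{'K': array([[417.64205649,   0.        , 257.50560027],
       [  0.        , 417.64205649, 195.39991656],
       [  0.        ,   0.        ,   1.        ]]), 'D': array([-0.10891843,  0.        ,  0.        ,  0.        ,  0.        ]), 'xyz': array([0.47696663, 0.04200357, 1.26460083]), 'orientation': array([-0.02301169,  0.00825397,  0.71030611, -0.70346824])}
{'K': array([[436.64605534,   0.        , 260.18123824],
       [  0.        , 436.64605534, 190.94703234],
       [  0.        ,   0.        ,   1.        ]]), 'D': array([-0.10300745,  0.        ,  0.        ,  0.        ,  0.        ]), 'xyz': array([1.48815667, 0.09835963, 0.85528977]), 'orientation': array([0.29465801, 0.31132314, 0.65086876, 0.62659749])}
{'K': array([[278.18882781,   0.        , 254.96342593],
       [  0.        , 278.18882781, 192.85550759],
       [  0.        ,   0.        ,   1.        ]]), 'D': array([-0.0655374,  0.       ,  0.       ,  0.       ,  0.       ]), 'xyz': array([0.06640441, 0.60100842, 0.38399626]), 'orientation': array([-0.1181526 , -0.09139217,  0.60820909,  0.7795955 ])}
```

View pics/top0.png

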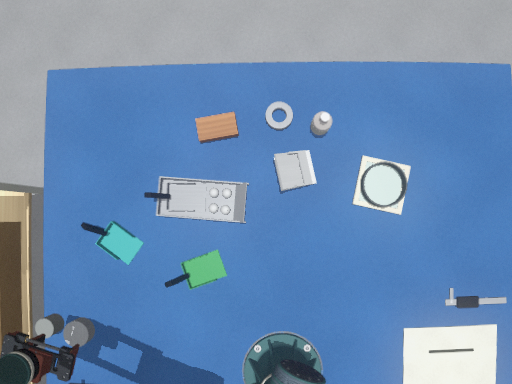

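View pics/sc0.png

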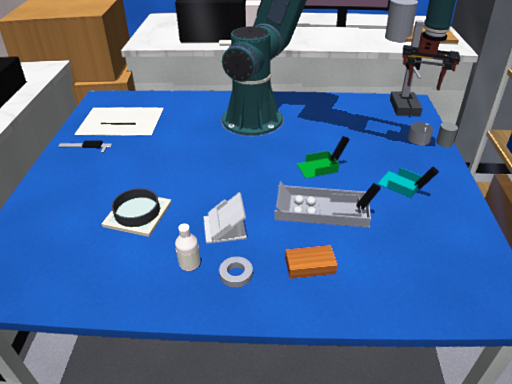

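The top view shows the pan at about (203,200), with the steel scoop (handle at (158,196)) and four buttons around (220,201). The stand is at (295,170), the ring at (383,185), the bottle at (321,123), the gauge at (279,115) and the case at (217,127). There are two look-alike scoops: turquoise (120,242) and green (204,268). The steel scoop standing in the pan is the one meant. Next I'll enlarge that area to confirm.

```bash
python3 - <<'E'
from h import *
z=np.load('pics/top0.npz');im,d=z['im'],z['d'];P=cloud('top',d)
c=im[145:235,140:330];cv2.imwrite('pics/c1.png',cv2.resize(c[:,:,::-1],None,fx=4.2,fy=4.2,interpolation=cv2.INTER_CUBIC))
for n,(u,v) in dict(b1=(214,193),b2=(227,194),b3=(214,208),b4=(225,210),hand=(150,195),ring=(383,185),table=(260,240),stand=(285,170)).items(): print(n,P[v,u].round(4))
# table plane
m=(P[...,2]<.03)&(abs(P[...,2])<.02)
print('table z',np.median(P[230:240,230:380,2]))
# pan: points z .02-.045 near
def comp(box,zlo,zhi):
    u0,u1,v0,v1=box;Q=P[v0:v1,u0:u1].reshape(-1,3);Q=Q[(Q[:,2]>zlo)&(Q[:,2]<zhi)]
    r=cv2.minAreaRect((Q[:,:2]*1000).astype(np.float32));return len(Q),r
print('pan',comp((140,255,168,230),.012,.06))
print('stage',comp((348,418,150,220),.006,.06)); print('ring',comp((348,418,150,220),.03,.06))
print('stand',comp((268,320,145,195),.008,.1))
u0,u1,v0,v1=268,320,145,195
Q=P[v0:v1,u0:u1].reshape(-1,3)
for lo,hi in((.01,.03),(.03,.05),(.05,.07),(.07,.09)):
    q=Q[(Q[:,2]>lo)&(Q[:,2]<hi)];print(lo,q.mean(0).round(4),len(q))
E
```

```text
b1 [0.5407 0.1981 0.0193]
b2 [0.477  0.042  1.2646]
b3 [0.4957 0.1979 0.0223]
b4 [0.4894 0.1645 0.027 ]
hand [0.5325 0.3682 0.1069]
ring [ 0.5603 -0.3119  0.0092]
table [ 0.3978  0.0619 -0.0057]
stand [ 0.6022 -0.0129  0.0693]
table z -0.0007634464786832051
pan (1161, ((522.6319580078125, 233.18081665039062), (267.752197265625, 118.46620178222656), 84.88457489013672))
stage (2468, ((565.2112426757812, -299.92144775390625), (189.3296356201172, 206.86317443847656), 87.68864440917969))
ring (371, ((561.5499877929688, -306.06219482421875), (133.83900451660156, 133.2879180908203), 72.42723083496094))
stand (1146, ((607.6868896484375, -39.95506286621094), (104.6744613647461, 116.85782623291016), 12.125224113464355))
0.01 [ 0.6164 -0.0718  0.0247] 207
0.03 [ 0.6098 -0.0518  0.0386] 406
0.05 [ 0.6022 -0.0213  0.0597] 306
0.07 [0.5999 0.001  0.076 ] 206
```

View pics/c1.png

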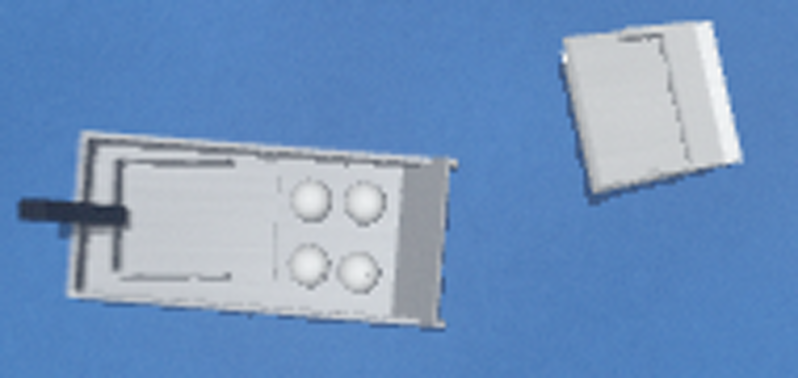

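Confirmed: the steel scoop stands in the pan's left half, with all four buttons ahead of its mouth. The stand's ramp falls to the right. Next I'll get the poses from the edges and plan a closer look.

```bash
cat >> h.py <<'E'
def ray(n,uv,z,c=None):
    c=c or cams.get_calibration(n)
    p=cv2.undistortPoints(np.array(uv,float).reshape(-1,1,2),np.array(c['K']),np.array(c['D'])).reshape(-1,2)
    d=np.c_[p[:,0],-p[:,1],-np.ones(len(p))]@R.from_quat(c['orientation']).as_matrix().T
    o=np.array(c['xyz']); z=np.broadcast_to(z,len(p)); return o+d*((z-o[2])/d[:,2])[:,None]
def frame(yaw,pitch=0,roll=0):  # pitch>0 mouth down
    return R.from_euler('zyx',[yaw,pitch,roll]).as_matrix()
A=np.array([38,0,-82.])/np.hypot(38,82)
GT=np.c_[A,[0,-1,0],np.cross(A,[0,-1,0])]   # tool axes in scoop frame
def tool_for(org,Rs): return np.array(org)+Rs@(np.array([-.065,0,.065])+.0187*A), Rs@GT
def step(pos,Rt):
    s=env.get_state();R0=R.from_quat(s['tcp_rot']).as_matrix()
    print('row',(R0.T@(pos-s['position'])*1e3).round(1),R.from_matrix(R0.T@Rt).as_rotvec().round(3),'q',s['q'].round(2),'F',s['force'].round(1))
E
python3 - <<'E'
from h import *
f=lambda pts:np.array([(140+x/4.2,145+y/4.2) for x,y in pts])
pc=ray('top',f([(82,132),(69,297),(455,160),(440,325)]),[.034,.034,.05,.05]);print('pan',pc.round(4))
print('scoop walls',ray('top',f([(118,160),(116,272),(235,160),(232,278)]),.035).round(4))
print('blade front',ray('top',f([(280,180),(275,278)]),.004).round(4))
b=ray('top',f([(311,200),(363,202),(309,265),(358,272)]),.013);print('b',b.round(4))
print('handle top',ray('top',f([(22,210)]),.105).round(4))
print('stand low',ray('top',f([(712,20),(742,162)]),.002).round(4),'hi',ray('top',f([(563,38),(595,193)]),.081).round(4))
y=np.mean([np.arctan2(*(pc[2]-pc[0])[[1,0]]),np.arctan2(*(pc[3]-pc[1])[[1,0]])]);print('pan yaw',y)
print(R.from_quat(env.get_state()['tcp_rot']).as_matrix().round(2))
org=np.array([.530,.285,.003])
p,T=tool_for(org,frame(y));print(p,T.round(2));step(p-T[:,0]*.13,T)
E
```

```text
pan [[0.5913 0.3599 0.034 ]
 [0.474  0.3692 0.034 ]
 [0.567  0.0935 0.05  ]
 [0.4527 0.1049 0.05  ]]
scoop walls [[0.5709 0.3336 0.035 ]
 [0.4915 0.335  0.035 ]
 [0.5699 0.2498 0.035 ]
 [0.4866 0.2522 0.035 ]]
blade front [[0.5574 0.2223 0.004 ]
 [0.4866 0.2262 0.004 ]]
b [[0.5422 0.1987 0.013 ]
 [0.5404 0.1613 0.013 ]
 [0.4956 0.2004 0.013 ]
 [0.4903 0.1652 0.013 ]]
handle top [[0.5327 0.3824 0.105 ]]
stand low [[ 0.6704 -0.0915  0.002 ]
 [ 0.567  -0.1114  0.002 ]] hi [[ 0.647   0.0182  0.081 ]
 [ 0.5414 -0.0022  0.081 ]]
pan yaw -1.656444962362805
[[-0.    0.24  0.97]
 [-0.    0.97 -0.24]
 [-1.   -0.   -0.  ]]
[0.53488776 0.34192794 0.05103329] [[-0.04 -1.    0.08]
 [-0.42  0.09  0.9 ]
 [-0.91  0.   -0.42]]
row [ 53.  -83.1 426.5] [-1.702  0.318 -0.374] q [ 1.21  0.36  1.51  0.    1.27 -0.12] F [-0.4 -0.7  0.6]
```

```bash
sed -i 's/GT=np.c_\[A,\[0,-1,0\],np.cross(A,\[0,-1,0\])\]/GT=np.c_[A,[0,1,0],np.cross(A,[0,1,0])]/' h.py
python3 - <<'E'
from h import *
p,T=tool_for([.529,.290,.003],frame(-1.6));step(p-T[:,0]*.15,T)
E
```

```text
row [ 34.8 -71.5 416.3] [ 1.331 -0.364 -0.292] q [ 1.21  0.36  1.51  0.    1.27 -0.12] F [-0.4 -0.7  0.6]
```

Emit:
carry_out(
  rows=[
    [0,-72,416,1.331,-0.364,-0.292],
    [0,-72,416,1.331,-0.364,-0.292],
    [0,-72,416,1.331,-0.364,-0.292],
    [0,-72,416,1.331,-0.364,-0.292],
    [0,-72,416,1.331,-0.364,-0.292],
    [0,-72,416,1.331,-0.364,-0.292],
    [0,-72,416,1.331,-0.364,-0.292],
    [0,-72,416,1.331,-0.364,-0.292],
  ],
)

```text
time: 0.77
position: [0.4524, 0.4453, 0.2223]
tcp_rot: [0.314, 0.497, -0.476, 0.654]
force: [0.6, 1.0, -0.3]
grip_width: 0.0878
```

```bash
python3 - <<'E'
from h import *
p,T=tool_for([.529,.290,.003],frame(-1.6));step(p-T[:,0]*.15,T)
E
```

```text
row [48.6 64.9 48.3] [ 0.382 -0.106 -0.084] q [ 0.82  0.53  1.27 -0.25  1.54  0.49] F [ 0.6  1.  -0.3]
```

Emit:
carry_out(
  rows=[
    [49,65,48,0.382,-0.106,-0.084],
    [49,65,48,0.382,-0.106,-0.084],
    [49,65,48,0.382,-0.106,-0.084],
    [49,65,48,0.382,-0.106,-0.084],
    [49,65,48,0.382,-0.106,-0.084],
  ],
)

```text
time: 1.18
position: [0.5323, 0.4109, 0.1843]
tcp_rot: [-0.385, -0.376, 0.605, -0.587]
force: [-0.7, 0.4, -0.3]
grip_width: 0.0879
```

```bash
python3 - <<'E'
from h import *
p,T=tool_for([.529,.290,.003],frame(-1.6));step(p-T[:,0]*.15,T)
c=cams.get_calibration('wrist');im,d=save('wrist','w1');np.save('pics/w1c.npy',c,allow_pickle=True)
E
```

```text
row [-2.2  0.3  1.8] [0.003 0.001 0.002] q [ 0.73  0.68  1.12 -0.31  1.64  0.78] F [-0.7  0.4 -0.3]
```

View pics/w1.png

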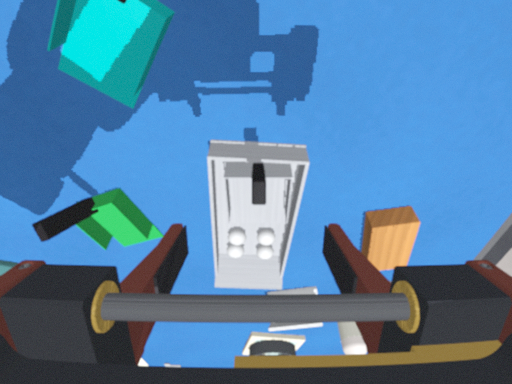

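The wrist view shows the pan between the fingers, the handle at (259,183), and the buttons at (237,237), (266,237), (236,252), (264,252). I'll refine the scoop pose from this depth.

```bash
python3 - <<'E'
from h import *
z=np.load('pics/w1.npz');im,d=z['im'].astype(int),z['d'];P=cloud('wrist',d)
m=np.zeros(d.shape,bool);m[155:215,235:280]=1
bl=m&(im.sum(2)<120)&(d>0)
Q=P[bl];v=np.argwhere(bl);print('handle px',v.min(0),v.max(0),len(Q))
print('top face',Q[Q[:,2]>Q[:,2].max()-.012].mean(0),Q[:,2].max(),Q[:,2].min())
for r in range(165,205,6):
    q=P[r][bl[r]]; print(r,q.mean(0).round(4),(q[:,0].min().round(4),q[:,0].max().round(4)))
# buttons: local maxima z in +x half
for (u,vv) in((237,237),(266,237),(236,252),(264,252)):
    W=P[vv-9:vv+9,u-10:u+10].reshape(-1,3);W=W[(W[:,2]>.014)&(W[:,2]<.03)];print('b',W.mean(0).round(4),len(W))
print('pan floor z',np.median(P[262:280,225:280,2]),'table',np.median(P[180:220,190:205,2]))
big=cv2.resize(z['im'][130:295,195:320,::-1],None,fx=3.6,fy=3.6,interpolation=cv2.INTER_CUBIC);cv2.imwrite('pics/w1c.png',big)
E
```

```text
handle px [164 253] [180 263] 163
top face [0.53278711 0.38763544 0.09420255] 0.10026347002305769 0.030627539544737847
165 [0.5321 0.3611 0.0367] (np.float64(0.528), np.float64(0.5362))
171 [0.5327 0.3745 0.0656] (np.float64(0.5285), np.float64(0.5369))
177 [0.5328 0.3854 0.0892] (np.float64(0.5279), np.float64(0.5376))<stdin>:8: RuntimeWarning: Mean of empty slice.
  ret = um.true_divide(
Traceback (most recent call last):
ValueError: zero-size array to reduction operation minimum which has no identity
```

```bash
python3 - <<'E'
from h import *
F=frame(-1.63)
p,T=tool_for(np.array([.5327,.3615,.068])-F@[-.065,0,.065],F);print(p);step(p-T[:,0]*.02,T);step(p,T)
E
```

```text
[0.53223478 0.35365115 0.05103329]
row [126.1   2.6  -3.9] [ 0.033 -0.    -0.012] q [ 0.73  0.68  1.12 -0.31  1.64  0.78] F [-1.2 -0.3 -0.1]
row [146.1   2.4  -3.9] [ 0.033 -0.    -0.012] q [ 0.73  0.68  1.12 -0.31  1.64  0.78] F [-1.2 -0.3 -0.1]
```

Emit:
carry_out(
  rows=[
    [35,2.5,-4,0.033,0,-0.012],
    [70,2.5,-4,0.033,0,-0.012],
    [100,2.5,-4,0.033,0,-0.012],
    [120,2.5,-4,0.033,0,-0.012],
    [135,2.5,-4,0.033,0,-0.012],
    [146,2.5,-4,0.033,0,-0.012],
    [146,2.5,-4,0.033,0,-0.012],
    [146,2.5,-4,0.033,0,-0.012],
  ],
)

```text
time: 1.9
position: [0.5322, 0.3547, 0.053]
tcp_rot: [-0.393, -0.369, 0.612, -0.578]
force: [-0.3, -0.7, 0.4]
grip_width: 0.0877
```

```bash
python3 - <<'E'
from h import *
F=frame(-1.63)
p,T=tool_for(np.array([.5327,.3615,.068])-F@[-.065,0,.065],F);step(p,T)
c=cams.get_calibration('wrist');im,d=save('wrist','w2')
cv2.imwrite('pics/w2b.png',cv2.resize(im[120:384,130:390,::-1],None,fx=2.25,fy=2.25))
E
```

```text
row [2.2 0.1 0.1] [ 0.    -0.002 -0.002] q [ 0.67  0.76  1.33 -0.33  1.36  0.84] F [-0.3 -0.7  0.4]
```

View pics/w2b.png

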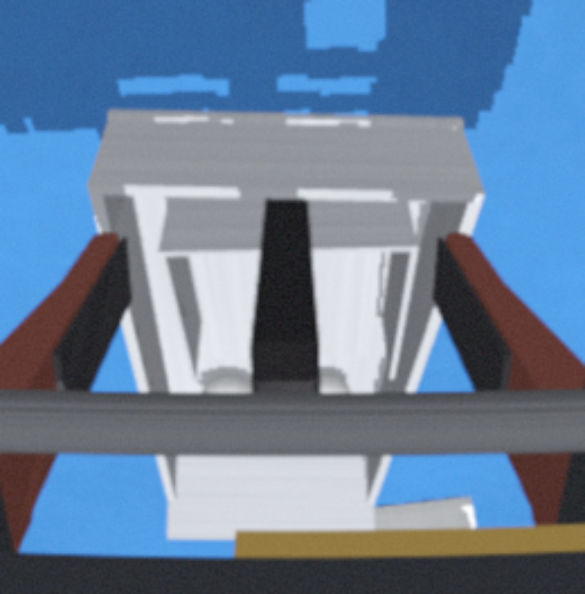

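The handle is centred between the jaws at about (285,290) in the crop, with the pan walls on either side. I'll close the jaws.

Emit:
carry_out(
  rows=[
    [2,0,0,0,0,0],
    [2,0,0,0,0,0],
    [2,0,0,0,0,0],
    [2,0,0,0,0,0],
    [2,0,0,0,0,0],
    [2,0,0,0,0,0],
    [2,0,0,0,0,0],
    [2,0,0,0,0,0],
  ],
  fingers=0,
)

```text
time: 2.62
position: [0.5325, 0.3535, 0.0507]
tcp_rot: [-0.393, -0.369, 0.613, -0.578]
force: [-0.8, -0.6, 0.5]
grip_width: 0.0379
```

```bash
python3 - <<'E'
from h import *
s=env.get_state();print(s['force'],s['torque'],s['grip_width'],s['position'])
im,d=save('top','t2')
cv2.imwrite('pics/t2c.png',cv2.resize(im[165:235,140:260,::-1],None,fx=6,fy=6,interpolation=cv2.INTER_CUBIC))
E
```

```text
[-0.78927422 -0.63861951  0.47089003] [ 0.07283201  0.08164033 -0.00682965] 0.03791020627223701 [0.53246756 0.35346397 0.05071377]
```

Still closing.

Emit:
carry_out(
  rows=[
    [0,0,0,0,0,0],
    [0,0,0,0,0,0],
    [0,0,0,0,0,0],
    [0,0,0,0,0,0],
    [0,0,0,0,0,0],
    [0,0,0,0,0,0],
    [0,0,0,0,0,0],
    [0,0,0,0,0,0],
  ],
  fingers=0,
)

```text
time: 3.33
position: [0.5326, 0.3535, 0.0508]
tcp_rot: [-0.393, -0.369, 0.613, -0.578]
force: [0.3, 0.1, 0.1]
grip_width: 0.0136
```

```bash
python3 - <<'E'
from h import *
s=env.get_state();print(s['force'],s['torque'],s['grip_width'],s['position'])
E
```

```text
[0.30298316 0.10863774 0.08266772] [0.0135086  0.04915525 0.00215194] 0.013599089498167108 [0.53257777 0.35348301 0.05077957]
```

```bash
cat >> h.py <<'E'
PO=np.array([.5228,.2490,0]);PY=-1.656
def where():
    s=env.get_state();T=R.from_quat(s['tcp_rot']).as_matrix();Rs=T@GT.T
    o=s['position']-Rs@(np.array([-.065,0,.065])+.0187*A);e=R.from_matrix(Rs).as_euler('zyx')
    lip=o+Rs@[.07,0,0];Fp=frame(PY)
    print('t',round(s['time'],1),'org',o.round(4),'ypr',e.round(3),'lip',lip.round(4),'lip in pan',((lip-PO)@Fp*1e3).round(1),'F',s['force'].round(1),'w',s['grip_width'].round(4)); return o,Rs
def lipto(lip,yaw,pitch,roll=0):
    Rs=frame(yaw,pitch,roll); step(*tool_for(np.array(lip)-Rs@[.07,0,0],Rs))
def panlip(x,y,z,pitch): lipto(PO+frame(PY)@[x/1e3,y/1e3,z/1e3],PY,pitch)
E
python3 - <<'E'
from h import *
where(); print(((np.array([[.5422,.1987,.013],[.5404,.1613,.013],[.4956,.2004,.013],[.4903,.1652,.013]])-PO)@frame(PY)*1e3).round(1))
panlip(24,-1,2.5,.01);panlip(70,-1,2.5,.01);panlip(90,-1,2.5,.01)
E
```

```text
Traceback (most recent call last):
  File "h.py", line 30, in where
    print('t',round(s['time'],1),'org',o.round(4),'ypr',e.round(3),'lip',lip.round(4),'lip in pan',((lip-PO)@Fp*1e3).round(1),'F',s['force'].round(1),'w',s['grip_width'].round(4)); return o,Rs
                                                                                                                                                          ^^^^^^^^^^^^^^^^^^^^^
AttributeError: 'float' object has no attribute 'round'
```

```bash
sed -i "s/s\['grip_width'\].round(4)/round(s['grip_width'],4)/" h.py
python3 - <<'E'
from h import *
where(); print(((np.array([[.5422,.1987,.013],[.5404,.1613,.013],[.4956,.2004,.013],[.4903,.1652,.013]])-PO)@frame(PY)*1e3).round(1))
panlip(24,-1,2.5,.01);panlip(70,-1,2.5,.01);panlip(90,-1,2.5,.01)
E
```

```text
t 3.3 org [0.5293 0.2965 0.0027] ypr [-1.63e+00 -2.00e-03  1.00e-03] lip [0.5252 0.2266 0.0025] lip in pan [22.1  4.3  2.5] F [0.3 0.1 0.1] w 0.0136
[[ 48.5  23.6  13. ]
 [ 85.9  25.   13. ]
 [ 50.7 -23.   13. ]
 [ 86.3 -25.3  13. ]]
row [ 1.  -1.4  1.4] [ 0.019 -0.002 -0.022] q [ 0.67  0.76  1.33 -0.33  1.36  0.84] F [0.3 0.1 0.1]
row [20.3 -2.6 43.2] [ 0.019 -0.002 -0.022] q [ 0.67  0.76  1.33 -0.33  1.36  0.84] F [0.3 0.1 0.1]
row [28.7 -3.1 61.3] [ 0.019 -0.002 -0.022] q [ 0.67  0.76  1.33 -0.33  1.36  0.84] F [0.3 0.1 0.1]
```

View pics/t2c.png

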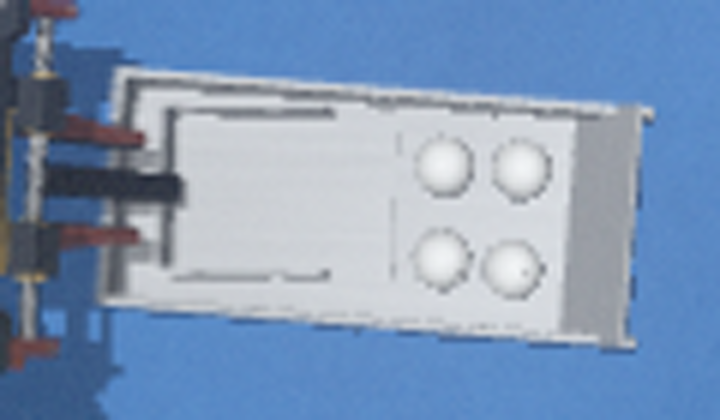

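The grip is centred. The blade edge is at about (395,220), the buttons are at (443,167), (521,170), (442,260), (512,268), and the slope foot is at x≈570. I'll start the push.

Emit:
carry_out(
  rows=[
    [1,-1.4,1.4,0.019,-0.002,-0.022],
    [4,-1.6,7,0.019,-0.002,-0.022],
    [7,-1.8,13,0.019,-0.002,-0.022],
    [10,-2,19,0.019,-0.002,-0.022],
    [12.5,-2.2,25,0.019,-0.002,-0.022],
    [15,-2.4,31,0.019,-0.002,-0.022],
    [18,-2.5,37,0.019,-0.002,-0.022],
    [20.5,-2.6,43,0.019,-0.002,-0.022],
  ],
)

```text
time: 4.0
position: [0.528, 0.3065, 0.051]
tcp_rot: [-0.395, -0.367, 0.622, -0.568]
force: [0.5, 3.1, 4.9]
grip_width: 0.0136
```

```bash
python3 - <<'E'
from h import *
where()
panlip(90,-1,2.5,.01);panlip(104,-1,2.5,.01)
E
```

```text
t 4.0 org [0.5227 0.2497 0.0029] ypr [-1.657  0.008  0.002] lip [0.5167 0.1799 0.0028] lip in pan [69.3 -0.2  2.8] F [0.5 3.1 4.9] w 0.0136
row [ 9.1 -0.8 18.4] [-0.002 -0.002 -0.001] q [ 0.61  0.73  1.41 -0.33  1.32  0.83] F [0.5 3.1 4.9]
row [15.  -0.8 31.1] [-0.002 -0.002 -0.001] q [ 0.61  0.73  1.41 -0.33  1.32  0.83] F [0.5 3.1 4.9]
```

Emit:
carry_out(
  rows=[
    [2.2,-0.4,4.5,0,0,0],
    [4.4,-0.6,9,0,0,0],
    [6.6,-0.8,13.5,0,0,0],
    [9,-0.8,18,0,0,0],
    [11,-0.8,22,0,0,0],
    [12.5,-0.8,25.5,0,0,0],
    [14,-0.8,28.5,0,0,0],
    [15,-0.8,31,0,0,0],
  ],
)

```text
time: 4.67
position: [0.5248, 0.2725, 0.0509]
tcp_rot: [-0.395, -0.366, 0.622, -0.568]
force: [0.1, 4.5, 7.4]
grip_width: 0.0136
```

```bash
python3 - <<'E'
from h import *
where()
panlip(110,-1,2.5,.01);
im,d=save('top','t3');im2,_=save('scene','s3')
a=cv2.resize(im[165:235,140:260,::-1],None,fx=5,fy=5,interpolation=cv2.INTER_CUBIC)
b=cv2.resize(im2[160:240,260:390,::-1],(600,240),interpolation=cv2.INTER_CUBIC)
cv2.imwrite('pics/t3c.png',np.vstack([a,b]))
E
```

```text
t 4.7 org [0.5195 0.2157 0.0028] ypr [-1.657  0.007  0.002] lip [0.5135 0.1459 0.0027] lip in pan [103.5  -0.5   2.7] F [0.1 4.5 7.4] w 0.0136
row [ 3.1 -0.5  5.6] [-0.002 -0.002 -0.002] q [ 0.57  0.7   1.47 -0.35  1.27  0.81] F [0.1 4.5 7.4]
```

View pics/t3c.png

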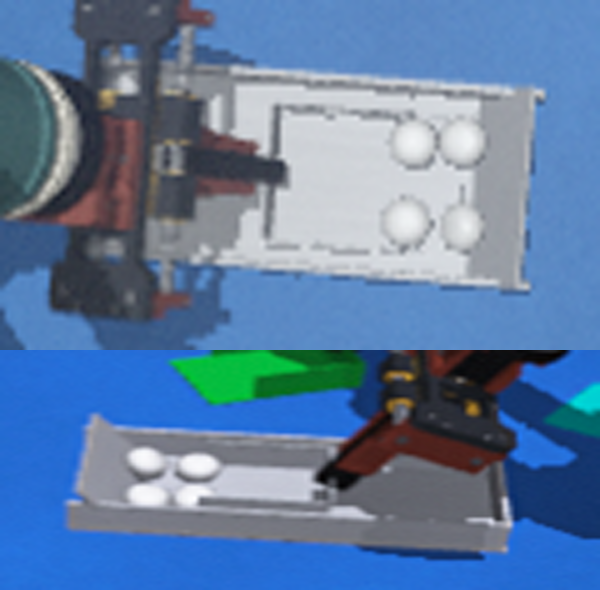

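Row 1 is on the scoop (crop (412,143), (404,221)). Row 2 is against the slope with the blade edge under it (463,143), (463,227). I'll finish the push, then follow the slope while tilting back.

```bash
python3 - <<'E'
from h import *
panlip(109.5,-.5,2.7,.01)
for p in(.06,.12,.18,.24,.3,.34):
    z=3+115*np.sin(p)+1.5; panlip(109.5+.7*(z-3),-.5,z,-p)
E
```

```text
row [2.5 0.1 4.8] [-0.002 -0.001 -0.002] q [ 0.57  0.7   1.47 -0.35  1.27  0.81] F [0.6 3.1 8. ]
row [-3.4 -3.3 14.3] [0.027 0.005 0.061] q [ 0.57  0.7   1.47 -0.35  1.27  0.81] F [0.6 3.1 8. ]
row [-7.9 -6.3 21.9] [0.052 0.01  0.116] q [ 0.57  0.7   1.47 -0.35  1.27  0.81] F [0.6 3.1 8. ]
row [-12.1  -9.3  29.4] [0.077 0.015 0.17 ] q [ 0.57  0.7   1.47 -0.35  1.27  0.81] F [0.6 3.1 8. ]
row [-16.1 -12.3  36.8] [0.103 0.02  0.224] q [ 0.57  0.7   1.47 -0.35  1.27  0.81] F [0.6 3.1 8. ]
row [-20.  -15.3  44. ] [0.128 0.025 0.278] q [ 0.57  0.7   1.47 -0.35  1.27  0.81] F [0.6 3.1 8. ]
row [-22.4 -17.2  48.6] [0.144 0.029 0.314] q [ 0.57  0.7   1.47 -0.35  1.27  0.81] F [0.6 3.1 8. ]
```

My Euler order was extrinsic by mistake; I'm switching to intrinsic. Earlier moves had almost no pitch, so they aren't affected.

```bash
sed -i "s/'zyx'/'ZYX'/g" h.py; python3 - <<'E'
from h import *
where()
panlip(109.5,-.5,2.7,.005)
for p in(.06,.12,.18,.24,.3,.34):
    z=3+115*np.sin(p)+1.5; panlip(109.5+.7*(z-3),-.5,z,-p)
E
```

```text
t 4.8 org [0.5194 0.2151 0.0028] ypr [-1.657e+00  1.000e-03 -7.000e-03] lip [0.5134 0.1454 0.0028] lip in pan [104.1  -0.6   2.8] F [0.6 3.1 8. ] w 0.0134
row [ 1.9 -0.4  5.3] [0.002 0.004 0.007] q [ 0.57  0.7   1.47 -0.35  1.27  0.81] F [0.6 3.1 8. ]
row [ 2.9 -0.4  8.2] [ 0.002 -0.061  0.007] q [ 0.57  0.7   1.47 -0.35  1.27  0.81] F [0.6 3.1 8. ]
row [ 4.9 -0.4 10.2] [ 0.003 -0.121  0.007] q [ 0.57  0.7   1.47 -0.35  1.27  0.81] F [0.6 3.1 8. ]
row [ 7.2 -0.4 12.5] [ 0.003 -0.181  0.007] q [ 0.57  0.7   1.47 -0.35  1.27  0.81] F [0.6 3.1 8. ]
row [ 9.8 -0.4 15.1] [ 0.003 -0.241  0.007] q [ 0.57  0.7   1.47 -0.35  1.27  0.81] F [0.6 3.1 8. ]
row [12.8 -0.4 18. ] [ 0.003 -0.301  0.007] q [ 0.57  0.7   1.47 -0.35  1.27  0.81] F [0.6 3.1 8. ]
row [15.  -0.3 20.1] [ 0.003 -0.341  0.007] q [ 0.57  0.7   1.47 -0.35  1.27  0.81] F [0.6 3.1 8. ]
```

Emit:
carry_out(
  rows=[
    [0.9,-0.2,2.5,0,0.004,0.007],
    [1.9,-0.4,5.3,0.002,0.004,0.007],
    [2.9,-0.4,8.2,0.002,-0.061,0.007],
    [4.9,-0.4,10.2,0.003,-0.121,0.007],
    [7.2,-0.4,12.5,0.003,-0.181,0.007],
    [9.8,-0.4,15.1,0.003,-0.241,0.007],
    [12.8,-0.4,18,0.003,-0.301,0.007],
    [15,-0.4,20.1,0.003,-0.341,0.007],
  ],
)

```text
time: 5.43
position: [0.5207, 0.2476, 0.0442]
tcp_rot: [-0.283, -0.262, 0.68, -0.624]
force: [0.1, 2.3, 2.9]
grip_width: 0.0136
```

```bash
python3 - <<'E'
from h import *
where()
panlip(134,0,60,-.36);panlip(134,0,130,-.36)
im,d=save('top','t4');im2,_=save('scene','s4')
a=cv2.resize(im[165:235,140:260,::-1],None,fx=5,fy=5,interpolation=cv2.INTER_CUBIC)
b=cv2.resize(im2[160:240,260:390,::-1],(600,240),interpolation=cv2.INTER_CUBIC)
cv2.imwrite('pics/t4c.png',np.vstack([a,b]))
E
```

```text
t 5.4 org [0.5147 0.1778 0.0183] ypr [-1.654 -0.345 -0.003] lip [0.5092 0.1122 0.0419] lip in pan [137.5  -1.9  41.9] F [0.1 2.3 2.9] w 0.0136
row [-13.8   1.9   8.7] [ 0.002 -0.015  0.001] q [ 0.67  0.86  1.35 -0.54  1.53  0.94] F [0.1 2.3 2.9]
row [-63.7   1.8  57.9] [ 0.002 -0.015  0.001] q [ 0.67  0.86  1.35 -0.54  1.53  0.94] F [0.1 2.3 2.9]
```

View pics/t4c.png

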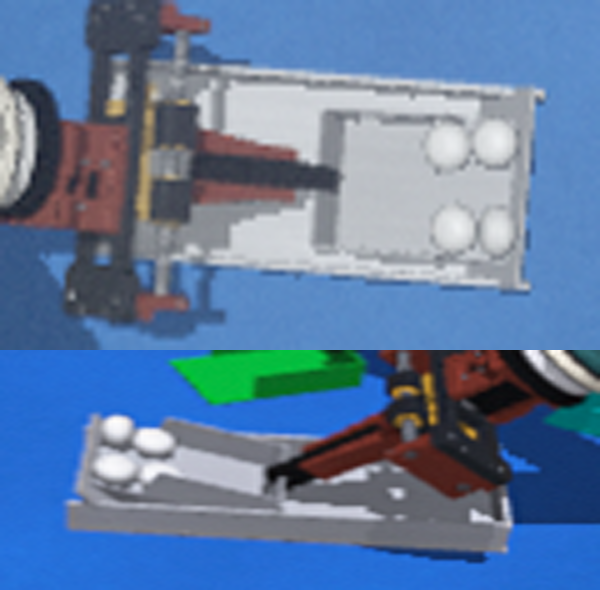

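All four buttons are on the scoop, with the front pair near the lip at crop (495,143), (497,232). I'll tilt further back gently while rising.

```bash
python3 - <<'E'
from h import *
for p in(.38,.42,.46,.5,.54): panlip(137,-1,42+115*(np.sin(p)-np.sin(.345))+3,-p)
E
```

```text
row [-2.2  1.2  1. ] [ 0.003 -0.034  0.001] q [ 0.67  0.86  1.35 -0.54  1.53  0.94] F [0.6 3.2 4.3]
row [-1.2  1.2  0.3] [ 0.003 -0.074  0.001] q [ 0.67  0.86  1.35 -0.54  1.53  0.94] F [0.6 3.2 4.3]
row [-0.1  1.2 -0.3] [ 0.003 -0.114  0.001] q [ 0.67  0.86  1.35 -0.54  1.53  0.94] F [0.6 3.2 4.3]
row [ 1.3  1.2 -0.8] [ 0.004 -0.154  0.001] q [ 0.67  0.86  1.35 -0.54  1.53  0.94] F [0.6 3.2 4.3]
row [ 2.9  1.2 -1.1] [ 0.004 -0.194  0.001] q [ 0.67  0.86  1.35 -0.54  1.53  0.94] F [0.6 3.2 4.3]
```

Emit:
carry_out(
  rows=[
    [-2,0.6,1,0.002,-0.02,0],
    [-2,1.2,0.8,0.003,-0.045,0],
    [-1.2,1.2,0.3,0.003,-0.074,0],
    [-0.6,1.2,0,0.003,-0.095,0],
    [0,1.2,-0.3,0.003,-0.115,0],
    [0.6,1.2,-0.6,0.003,-0.135,0],
    [1.3,1.2,-0.8,0.004,-0.155,0],
    [2.9,1.2,-1.1,0.004,-0.194,0],
  ],
)

```text
time: 6.2
position: [0.5222, 0.2461, 0.0421]
tcp_rot: [-0.218, -0.199, 0.704, -0.646]
force: [1.5, -0.1, -1.7]
grip_width: 0.014
```

```bash
python3 - <<'E'
from h import *
where()
panlip(137,-1,150,-.54)
im,d=save('top','t5');im2,_=save('scene','s5')
a=cv2.resize(im[165:235,140:260,::-1],None,fx=5,fy=5,interpolation=cv2.INTER_CUBIC)
b=cv2.resize(im2[160:240,260:390,::-1],(600,240),interpolation=cv2.INTER_CUBIC)
cv2.imwrite('pics/t5c.png',np.vstack([a,b]))
E
```

```text
t 6.2 org [0.5158 0.1727 0.0301] ypr [-1.659 -0.537  0.002] lip [0.5105 0.1128 0.0659] lip in pan [136.8  -0.6  65.9] F [ 1.5 -0.1 -1.7] w 0.014
row [-47.   -0.5  69.2] [-0.002 -0.003  0.001] q [ 0.71  0.97  1.25 -0.62  1.69  0.98] F [ 1.5 -0.1 -1.7]
```

View pics/t5c.png

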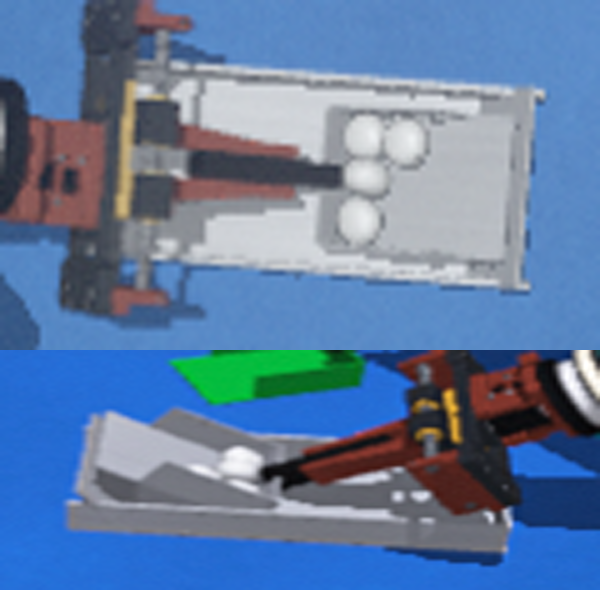

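All four buttons slid to the rear, at crop (365,135), (405,142), (366,178), (358,220). I'll lift and plan the ring approach, fitting the ring in the top image.

Emit:
carry_out(
  rows=[
    [-8,0,12,0,0,0],
    [-18,0,26,0,0,0],
    [-30,0,44,0,0,0],
    [-42,0,62,0,0,0],
    [-54,0,80,0,0,0],
    [-66,0,98,0,0,0],
    [-74,0,110,0,0,0],
    [-74,0,110,0,0,0],
  ],
)

```text
time: 6.97
position: [0.523, 0.2455, 0.1794]
tcp_rot: [-0.222, -0.199, 0.703, -0.646]
force: [0.4, -0.1, -2.6]
grip_width: 0.0141
```

```bash
python3 - <<'E'
from h import *
o,Rs=where()
z=np.load('pics/t2.npz');im,d=z['im'],z['d'];g=im.astype(int).sum(2)
# dark ring pixels
m=np.zeros(g.shape,np.uint8);s=(slice(150,220),slice(348,418));m[s]=(g[s]<230)
n,l,st,ce=cv2.connectedComponentsWithStats(m);k=1+np.argmax(st[1:,4]);
pts=np.argwhere(l==k)[:,::-1].astype(np.float32);c,r=cv2.minEnclosingCircle(pts);e=cv2.fitEllipse(cv2.convexHull(pts));print(st[k],c,r,e)
print('ring c rim', ray('top',[e[0],c],.047).round(4)); ring=ray('top',[e[0]],.047)[0]
P=cloud('top',d)
b=P[110:135,310:333].reshape(-1,3);b=b[b[:,2]>.05];print('bottle',b.mean(0).round(3),b.max(0).round(3))
for lip,p in(((.537,-.10,.22),-.35),((.56,-.26,.20),-.35),((.562,-.285,.10),0.0)): lipto(lip,-1.656,p)
E
```

```text
t 7.0 org [0.5167 0.1722 0.1669] ypr [-1.662 -0.531  0.008] lip [0.5112 0.1121 0.2023] lip in pan [1.374e+02 1.000e-01 2.023e+02] F [ 0.4 -0.1 -2.6] w 0.0141Traceback (most recent call last):
  File "<stdin>", line 6, in <module>
    return _wrapfunc(a, 'argmax', axis=axis, out=out, **kwds)
    return bound(*args, **kwds)
ValueError: attempt to get argmax of an empty sequence
```

```bash
python3 - <<'E'
from h import *
z=np.load('pics/t2.npz');im,d=z['im'],z['d'];g=im.astype(int).sum(2)
print(g[185,352:416:2]); s=(slice(150,220),slice(348,418))
m=np.zeros(g.shape,np.uint8);m[s]=(im[s][...,0]<100)&(im[s][...,2]<115)
n,l,st,ce=cv2.connectedComponentsWithStats(m);k=1+np.argmax(st[1:,4])
pts=np.argwhere(l==k)[:,::-1].astype(np.float32);e=cv2.fitEllipse(cv2.convexHull(pts));print(st[k],e)
print('ring c rim', ray('top',[e[0]],.047).round(4))
P=cloud('top',d)
b=P[110:135,310:333].reshape(-1,3);b=b[b[:,2]>.05];print('bottle',b.mean(0).round(3),b.max(0).round(3))
for lip,p in(((.537,-.10,.22),-.35),((.56,-.26,.20),-.35)): lipto(lip,-1.656,p)
E
```

```text
[443 443 598 736 550 280 607 714 713 714 714 712 712 710 710 711 710 708
 707 706 707 708 707 707 707 332 260 375 436 441 435 438]
[380 163  26  39 147] ((386.10198974609375, 182.78721618652344), (37.714900970458984, 41.60133743286133), 150.59548950195312)
ring c rim [[ 0.5642 -0.3107  0.047 ]]
bottle [ 0.732 -0.115  0.116] [0.77  0.042 1.265]
row [146.4  44.1 152.3] [-0.006  0.181 -0.003] q [ 0.71  0.81  1.22 -0.65  1.84  0.86] F [ 0.4 -0.1 -2.6]
row [287.3  80.8 225.3] [-0.006  0.181 -0.003] q [ 0.71  0.81  1.22 -0.65  1.84  0.86] F [ 0.4 -0.1 -2.6]
```

Emit:
carry_out(
  rows=[
    [8,2,8,0,0.02,0],
    [25,7,26,0,0.04,0],
    [46,13,48,0,0.07,0],
    [68,20,72,0,0.1,0],
    [92,27,96,0,0.13,0],
    [114,34,119,0,0.15,0],
    [134,40,139,0,0.17,0],
    [146,44,152,-0.006,0.181,0],
  ],
)

```text
time: 7.63
position: [0.5468, 0.0323, 0.2178]
tcp_rot: [-0.28, -0.259, 0.681, -0.625]
force: [-0.0, -0.9, -2.6]
grip_width: 0.0138
```

```bash
python3 - <<'E'
from h import *
where()
lipto((.563,-.255,.19),-1.656,-.35)
E
```

```text
t 7.6 org [ 0.5407 -0.0377  0.1926] ypr [-1.654 -0.354 -0.004] lip [ 0.5352 -0.1031  0.2169] lip in pan [349.7  42.3 216.9] F [-0.  -0.9 -2.6] w 0.0138
row [124.1  40.7  86.5] [0.003 0.004 0.003] q [ 0.38  0.54  1.53 -0.69  1.52  0.66] F [-0.  -0.9 -2.6]
```

Emit:
carry_out(
  rows=[
    [8,2,6,0,0,0],
    [26,8,18,0,0,0],
    [48,15,34,0,0,0],
    [70,23,49,0,0,0],
    [92,30,64,0,0,0],
    [110,36,76,0,0,0],
    [121,40,84,0,0,0],
    [124,40.7,86.5,0,0,0],
  ],
)

```text
time: 8.3
position: [0.5751, -0.1178, 0.1897]
tcp_rot: [-0.279, -0.26, 0.682, -0.625]
force: [0.9, 0.3, -3.0]
grip_width: 0.0138
```

```bash
python3 - <<'E'
from h import *
where()
im,d=save('top','t6');im2,d2=save('scene','s6');P=cloud('scene',d2)
a=cv2.resize(im[140:230,300:430,::-1],(600,415),interpolation=cv2.INTER_CUBIC)
cv2.imwrite('pics/t6c.png',a)
for lip,p in(((.562,-.275,.12),0.0),((.562,-.285,.075),.35),((.562,-.288,.05),.7),((.562,-.288,.05),.9)): lipto(lip,-1.656,p)
E
```

```text
t 8.3 org [ 0.569  -0.1878  0.1645] ypr [-1.653 -0.355 -0.006] lip [ 0.5636 -0.2532  0.1889] lip in pan [496.9  83.4 188.9] F [ 0.9  0.3 -3. ] w 0.0138
row [38.4  0.4  7. ] [0.004 0.354 0.003] q [ 0.14  0.54  1.61 -0.8   1.31  0.56] F [ 0.4  0.3 -2.7]
row [65.7  1.2 28. ] [0.003 0.704 0.004] q [ 0.14  0.54  1.61 -0.8   1.31  0.56] F [ 0.4  0.3 -2.7]
row [90.3  1.4 59.4] [0.003 1.054 0.005] q [ 0.14  0.54  1.61 -0.8   1.31  0.56] F [ 0.4  0.3 -2.7]
row [100.4   1.3  84.6] [0.002 1.254 0.005] q [ 0.14  0.54  1.61 -0.8   1.31  0.56] F [ 0.4  0.3 -2.7]
```

View pics/t6c.png

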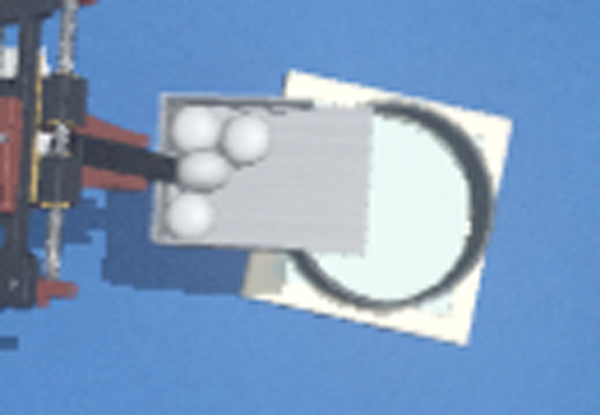

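All four buttons are at the rear of the scoop, at crop (197,128), (245,137), (203,170), (189,214). The blade is over the ring's left part. Next I'll check the lip and ring positions by ray.

```bash
python3 - <<'E'
from h import *
f=lambda x,y:(300+x/4.615,140+y/4.615)
print('ring',ray('top',[f(385.5,204.5)],.047).round(4)); print('lip corners',ray('top',[f(373,110),f(365,254)],.189).round(4), 'rear corners',ray('top',[f(162,95),f(152,242)],.18).round(4))
E
```

```text
ring [[ 0.5598 -0.3029  0.047 ]]
lip corners [[ 0.6035 -0.2569  0.189 ]
 [ 0.5224 -0.2504  0.189 ]] rear corners [[ 0.614  -0.1391  0.18  ]
 [ 0.5308 -0.1318  0.18  ]]
```

```bash
python3 - <<'E'
from h import *
for lip,p in(((.561,-.27,.12),-.1),((.561,-.28,.065),.15),((.561,-.28,.056),.3),((.561,-.28,.045),.6),((.561,-.28,.042),.9)): lipto(lip,-1.656,p)
E
```

```text
row [41.1 -1.  -8.6] [0.004 0.254 0.003] q [ 0.14  0.54  1.61 -0.8   1.31  0.56] F [ 0.4  0.3 -2.7]
row [73.9 -0.1 -9.3] [0.004 0.504 0.004] q [ 0.14  0.54  1.61 -0.8   1.31  0.56] F [ 0.4  0.3 -2.7]
row [76.3 -0.1  4.3] [0.003 0.654 0.004] q [ 0.14  0.54  1.61 -0.8   1.31  0.56] F [ 0.4  0.3 -2.7]
row [85.2 -0.2 37.1] [0.003 0.954 0.004] q [ 0.14  0.54  1.61 -0.8   1.31  0.56] F [ 0.4  0.3 -2.7]
row [100.4  -0.3  73.4] [0.002 1.254 0.005] q [ 0.14  0.54  1.61 -0.8   1.31  0.56] F [ 0.4  0.3 -2.7]
```

Emit:
carry_out(
  rows=[
    [14,0,-3,0,0.08,0],
    [28,-0.5,-6,0.002,0.17,0],
    [41,-1,-8.6,0.004,0.254,0],
    [54,-0.5,-10,0.004,0.35,0],
    [66,0,-11,0.004,0.43,0],
    [74,0,-9.3,0.004,0.504,0],
    [75,0,-3,0.004,0.57,0],
    [76.3,0,2,0.003,0.63,0],
  ],
)

```text
time: 9.07
position: [0.5708, -0.1706, 0.1387]
tcp_rot: [-0.478, -0.441, 0.56, -0.513]
force: [0.5, -0.0, -2.4]
grip_width: 0.0141
```

```bash
python3 - <<'E'
from h import *
where()
for lip,p in(((.561,-.28,.056),.3),((.561,-.28,.050),.45),((.561,-.28,.045),.6),((.561,-.28,.042),.75),((.561,-.28,.042),.9)): lipto(lip,-1.656,p)
E
```

```text
t 9.1 org [ 0.5671 -0.2121  0.0768] ypr [-1.656  0.279 -0.003] lip [ 0.5614 -0.2791  0.0575] lip in pan [522.9  83.4  57.5] F [ 0.5 -0.  -2.4] w 0.0141
row [-0.4 -0.4  2.7] [0.002 0.021 0.003] q [-0.31  0.43  1.64 -0.18  1.05 -0.14] F [ 0.5 -0.  -2.4]
row [-7.2 -0.5 17.6] [0.001 0.171 0.003] q [-0.31  0.43  1.64 -0.18  1.05 -0.14] F [ 0.5 -0.  -2.4]
row [-12.6  -0.5  34.4] [0.001 0.321 0.003] q [-0.31  0.43  1.64 -0.18  1.05 -0.14] F [ 0.5 -0.  -2.4]
row [-17.2  -0.6  52.9] [0.001 0.471 0.003] q [-0.31  0.43  1.64 -0.18  1.05 -0.14] F [ 0.5 -0.  -2.4]
row [-21.8  -0.6  72.7] [0.001 0.621 0.004] q [-0.31  0.43  1.64 -0.18  1.05 -0.14] F [ 0.5 -0.  -2.4]
```

Emit:
carry_out(
  rows=[
    [-1.5,0,5,0,0.045,0],
    [-3.5,0,9,0,0.085,0],
    [-5.5,-0.3,13.5,0,0.13,0],
    [-7.2,-0.5,17.6,0,0.171,0],
    [-8.5,-0.5,21.8,0,0.21,0],
    [-10,-0.5,26,0,0.246,0],
    [-11.3,-0.5,30,0,0.283,0],
    [-12.6,-0.5,34.4,0,0.321,0],
  ],
)

```text
time: 9.73
position: [0.568, -0.2019, 0.1568]
tcp_rot: [0.56, 0.517, -0.477, 0.437]
force: [1.0, 0.0, -1.8]
grip_width: 0.014
```

```bash
python3 - <<'E'
from h import *
where()
for lip,p in(((.561,-.28,.042),.75),((.561,-.28,.042),.9),((.561,-.28,.06),.9)): lipto(lip,-1.656,p)
E
```

```text
t 9.7 org [ 0.5661 -0.222   0.085 ] ypr [-1.656  0.598 -0.004] lip [ 0.5612 -0.2796  0.0455] lip in pan [523.4  83.3  45.5] F [ 1.   0.  -1.8] w 0.014
row [-9.8 -0.4 16.7] [0.002 0.152 0.004] q [-0.55  0.46  1.54  0.15  1.23 -0.52] F [ 1.   0.  -1.8]
row [-20.5  -0.5  34.1] [0.001 0.302 0.004] q [-0.55  0.46  1.54  0.15  1.23 -0.52] F [ 1.   0.  -1.8]
row [-38.2  -0.6  31.1] [0.001 0.302 0.004] q [-0.55  0.46  1.54  0.15  1.23 -0.52] F [ 1.   0.  -1.8]
```

Emit:
carry_out(
  rows=[
    [-3,0,5,0,0.05,0],
    [-6,-0.3,11,0,0.1,0],
    [-10,-0.4,16.7,0.002,0.152,0.004],
    [-14,-0.4,22,0.002,0.2,0.004],
    [-18,-0.4,28,0.002,0.25,0.004],
    [-21,-0.5,34,0.001,0.302,0.004],
    [-24,-0.5,34,0.001,0.302,0.004],
    [-24,-0.5,34,0.001,0.302,0.004],
  ],
)

```text
time: 10.4
position: [0.5645, -0.2407, 0.1746]
tcp_rot: [0.627, 0.575, -0.388, 0.355]
force: [-0.5, -0.2, -0.5]
grip_width: 0.0142
```

```bash
python3 - <<'E'
from h import *
where()
im,d=save('top','t7');im2,d2=save('scene','s7')
a=cv2.resize(im[140:230,300:430,::-1],(560,388),interpolation=cv2.INTER_CUBIC)
b=cv2.resize(im2[170:250,60:260,::-1],(560,224),interpolation=cv2.INTER_CUBIC)
cv2.imwrite('pics/t7c.png',np.vstack([a,b])[:600])
E
```

```text
t 10.4 org [ 0.5646 -0.2388  0.0999] ypr [-1.658  0.897  0.   ] lip [ 0.5609 -0.2823  0.0452] lip in pan [526.1  83.1  45.2] F [-0.5 -0.2 -0.5] w 0.0142
```

View pics/t7c.png

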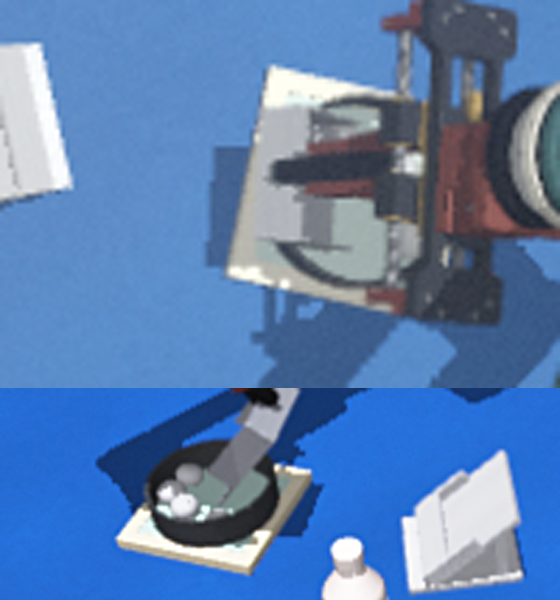

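At least three buttons are visible in the ring in the scene crop at (189,474), (168,490), (183,503). I have one view left, so I'll check numerically from here. First I'll raise the scoop.

```bash
python3 - <<'E'
from h import *
o,Rs=where()
lipto((.5605,-.262,.14),-1.656,.9); lipto((.5605,-.16,.22),-1.5,.7)
E
```

```text
t 10.5 org [ 0.5646 -0.2375  0.1001] ypr [-1.656e+00  8.970e-01  1.000e-03] lip [ 0.5609 -0.281   0.0454] lip in pan [524.9  83.   45.4] F [ 0.5 -0.  -2.1] w 0.0139
row [-76.4  -1.9 -58.9] [-0.     0.003 -0.001] q [-0.74  0.56  1.4   0.36  1.48 -0.74] F [ 0.5 -0.  -2.1]
row [ -82.1  -20.9 -202.3] [-0.146 -0.197 -0.057] q [-0.74  0.56  1.4   0.36  1.48 -0.74] F [ 0.5 -0.  -2.1]
```

Emit:
carry_out(
  rows=[
    [-10,0,-6,0,0,0],
    [-25,0,-18,0,0,0],
    [-45,-1,-34,0,0,0],
    [-62,-1,-48,0,0,0],
    [-76,-2,-59,0,0,0],
    [-80,-8,-90,-0.05,-0.06,-0.02],
    [-81,-14,-125,-0.09,-0.12,-0.035],
    [-82,-21,-160,-0.146,-0.197,-0.057],
  ],
)

```text
time: 11.17
position: [0.552, -0.1322, 0.3211]
tcp_rot: [0.542, 0.58, -0.415, 0.445]
force: [1.2, 0.9, -1.7]
grip_width: 0.0137
```

```bash
python3 - <<'E'
from h import *
o,Rs=where()
im,d=save('top','t8');P=cloud('top',d);im2,d2=save('scene','s8');S=cloud('scene',d2)
rc=np.array([.5605,-.304])
for n,Q in(('top',P),('scene',S)):
    r=np.hypot(*(Q[...,:2]-rc).transpose(2,0,1));m=(r<.056)&(Q[...,2]>.017)&(Q[...,2]<.06)&(d if n=='top' else d2).astype(bool)
    k,l,st,ce=cv2.connectedComponentsWithStats(m.astype(np.uint8))
    for i in range(1,k):
        if st[i,4]>8: print(n,st[i,4],Q[l==i].mean(0).round(3),Q[l==i][:,2].max().round(3))
# pan contents
q=(P-PO)@frame(PY);m=(abs(q[...,1])<.05)&(q[...,0]>-.1)&(q[...,0]<.108)&(P[...,2]>.012)&(P[...,2]<.06);print('pan high px',m.sum())
# scoop contents (scene+top)
for n,Q in(('top',P),('scene',S)):
    w=(Q-o)@Rs;m=(w[...,0]>-.04)&(w[...,0]<.07)&(abs(w[...,1])<.037)&(w[...,2]>.009)&(w[...,2]<.05);print(n,'in scoop',m.sum())
    m=(w[...,0]>-.04)&(w[...,0]<.07)&(abs(w[...,1])<.037)&(abs(w[...,2])<.009);print(n,'floor px',m.sum(),'mean z',w[m][:,2].mean())
# big crop of ring
cv2.imwrite('pics/t8c.png',cv2.resize(im[140:230,260:430,::-1],None,fx=4.4,fy=4.4,interpolation=cv2.INTER_CUBIC))
# stand ramp fit
from scipy.optimize import least_squares
so=np.array([.6065,-.0467,0])
for n,Q in(('top',P),('scene',S)):
    w=(Q-so)@frame(-1.37);m=(w[...,0]>-.035)&(w[...,0]<.005)&(abs(w[...,1])<.035)&(w[...,2]>.03)&(w[...,2]<.09)
    X=Q[m];print(n,len(X))
    if len(X)<30: continue
    c=np.c_[X[:,:2]-so[:2],np.ones(len(X))]
    a=least_squares(lambda a:c@a-X[:,2],[0,0,.05],loss='soft_l1',f_scale=.003).x
    print('slope',np.degrees(np.arctan(np.hypot(*a[:2]))),'yaw',np.arctan2(-a[1],-a[0]),'z at so',a[2])
E
```

```text
t 11.2 org [ 0.553  -0.1451  0.2475] ypr [-1.501e+00  6.980e-01  1.000e-03] lip [ 0.5567 -0.1986  0.2026] lip in pan [443.1  71.9 202.6] F [ 1.2  0.9 -1.7] w 0.0137
scene 188 [ 0.56  -0.338  0.029] 0.038
scene 20 [ 0.597 -0.293  0.031] 0.035
pan high px 0
top in scoop 1
top floor px 104 mean z 0.0028580744602975574
scene in scoop 62
scene floor px 41 mean z 0.0021735963379748923
top 302
slope 40.03965415906945 yaw -1.363836848381498 z at so 0.03690151950057479
scene 258
slope 39.82023504428007 yaw -1.367038988844541 z at so 0.03687676018090616
```

```bash
python3 - <<'E'
from h import *
so=np.array([.6051,-.0398,0]);F=frame(-1.365)
for n,f in(('top','t8'),('scene','s8'),('top','t2'),('scene','s3')):
    d=np.load(f'pics/{f}.npz')['d'];Q=cloud(n,d);w=(Q-so)@F*1e3
    nb=(abs(w[...,0])<110)&(abs(w[...,1])<110)&~((abs(w[...,0])<75)&(abs(w[...,1])<75))&(abs(w[...,2])<15)
    t=np.median(w[nb][:,2])
    m=(abs(w[...,0])<75)&(abs(w[...,1])<75)&(w[...,2]>t+8)&(w[...,2]<95);X=w[m]
    row=[]
    for a in range(-50,60,12):
        q=X[(X[:,0]>=a)&(X[:,0]<a+12)]
        row.append((a+6,*np.percentile(q[:,1],[1.5,98.5]).round(0),round(float(np.median(q[abs(q[:,1])<35][:,2])-t),1)) if len(q)>15 else None)
    print(n,f,'tbl',round(t,1),'x',np.percentile(X[:,0],[1,99]).round(1)); print([tuple(map(float,r)) for r in row if r])
E
```

```text
top t8 tbl -0.8 x [-48.7  56.7]
[(-44.0, -48.0, 52.0, 78.7), (-32.0, -49.0, 54.0, 70.7), (-20.0, -48.0, 53.0, 61.2), (-8.0, -49.0, 52.0, 51.3), (4.0, -49.0, 53.0, 39.8), (16.0, -49.0, 52.0, 32.1), (28.0, -49.0, 52.0, 36.6), (40.0, -48.0, 54.0, 25.3), (52.0, -49.0, 60.0, 9.5)]
scene s8 tbl 0.4 x [-49.1  50.7]
[(-44.0, -47.0, 54.0, 78.5), (-32.0, -48.0, 54.0, 69.3), (-20.0, -50.0, 54.0, 59.5), (-8.0, -48.0, 55.0, 49.3), (4.0, -48.0, 55.0, 38.8), (16.0, -48.0, 55.0, 32.0), (28.0, -49.0, 56.0, 35.5), (40.0, -47.0, 55.0, 24.9), (52.0, -43.0, 33.0, 8.4)]
top t2 tbl -0.7 x [-48.6  56. ]
[(-44.0, -48.0, 52.0, 78.4), (-32.0, -49.0, 54.0, 70.4), (-20.0, -48.0, 53.0, 60.1), (-8.0, -49.0, 52.0, 50.0), (4.0, -49.0, 53.0, 40.3), (16.0, -49.0, 53.0, 31.4), (28.0, -49.0, 52.0, 35.4), (40.0, -48.0, 54.0, 26.3), (52.0, -48.0, 51.0, 16.6)]
scene s3 tbl 0.5 x [-49.2  48.3]
[(-44.0, -48.0, 54.0, 77.9), (-32.0, -48.0, 56.0, 68.9), (-20.0, -47.0, 54.0, 59.0), (-8.0, -49.0, 56.0, 49.6), (4.0, -48.0, 56.0, 39.2), (16.0, -48.0, 55.0, 32.1), (28.0, -48.0, 55.0, 35.1), (40.0, -48.0, 56.0, 24.3), (52.0, -46.0, 50.0, 8.6)]
```

Two views agree on the stand: yaw −1.365, slope 40°, origin ≈(.607,−.039). Next I'll plan the parking path.

```bash
cat >> h.py <<'E'
SO=np.array([.6071,-.0394,0]);SY=-1.365
def stand(s,n,pitch=.698,lat=0):
    c,q=np.cos(.698),np.sin(.698)
    lipto(SO+frame(SY)@[.036-s/1e3*c+n/1e3*q,lat/1e3,.015+s/1e3*q+n/1e3*c],SY,pitch)
def wherest():
    o,Rs=where();l=(o+Rs@[.07,0,0]-SO)@frame(SY)*1e3-[36,0,15];c,q=np.cos(.698),np.sin(.698)
    print('s,lat,n',(-l[0]*c+l[2]*q).round(1),l[1].round(1),(l[0]*q+l[2]*c).round(1))
E
python3 - <<'E'
from h import *
wherest();stand(60,60);stand(50,14)
E
```

```text
t 11.3 org [ 0.5547 -0.1383  0.2519] ypr [-1.486  0.698  0.009] lip [ 0.5592 -0.1917  0.2069] lip in pan [436.   73.8 206.9] F [ 1.  -0.1 -1.2] w 0.0138
s,lat,n 44.2 -78.0 213.5
row [135.1  55.1 -86.9] [-0.12   0.001 -0.04 ] q [-0.5   0.3   1.38  0.22  1.6  -0.59] F [ 1.  -0.1 -1.2]
row [181.  52. -97.] [-0.12   0.001 -0.04 ] q [-0.5   0.3   1.38  0.22  1.6  -0.59] F [ 1.  -0.1 -1.2]
```

Emit:
carry_out(
  rows=[
    [25,10,-16,-0.03,0,-0.01],
    [48,20,-31,-0.05,0,-0.015],
    [70,29,-45,-0.07,0,-0.02],
    [92,38,-59,-0.09,0,-0.03],
    [112,46,-72,-0.11,0,-0.035],
    [128,52,-82,-0.12,0,-0.04],
    [135,55,-87,-0.12,0,-0.04],
    [135,55,-87,-0.12,0,-0.04],
  ],
)

```text
time: 11.93
position: [0.5981, -0.0078, 0.2113]
tcp_rot: [0.502, 0.617, -0.387, 0.466]
force: [-0.4, 0.7, -1.1]
grip_width: 0.0138
```

```bash
python3 - <<'E'
from h import *
im,d=save('top','t9')
wherest();stand(52,16);stand(52,6)
P=cloud('top',d);rc=np.array([.5605,-.304]);r=np.hypot(*(P[...,:2]-rc).transpose(2,0,1));m=(r<.055)&(P[...,2]>.019)&(P[...,2]<.08)&(d>0)
print('ring px total',((r<.055)&(d>0)).sum());k,l,st,ce=cv2.connectedComponentsWithStats(m.astype(np.uint8))
for i in range(1,k):
  if st[i,4]>8: print(st[i,4],P[l==i].mean(0).round(3),P[l==i][:,2].max().round(3))
E
```

```text
t 12.0 org [ 0.6004 -0.0217  0.1386] ypr [-1.381  0.702 -0.011] lip [ 0.6104 -0.0742  0.0934] lip in pan [314.6 114.8  93.4] F [-0.1  0.6 -1.2] w 0.0139
s,lat,n 51.4 -3.9 59.3
row [ 39.4   2.3 -19. ] [-0.011 -0.004  0.005] q [-0.28  0.42  1.47  0.24  1.39 -0.54] F [-0.1  0.6 -1.2]
row [ 48.5   2.3 -23.2] [-0.011 -0.004  0.005] q [-0.28  0.42  1.47  0.24  1.39 -0.54] F [-0.1  0.6 -1.2]
ring px total 176
144 [ 0.55  -0.342  0.03 ] 0.04
```

```bash
python3 - <<'E'
from h import *
im=np.load('pics/t9.npz')['im'];im2,d2=save('scene','s9')
f=lambda a,w,h:cv2.resize(a[:,:,::-1],(w,h),interpolation=cv2.INTER_CUBIC)
a=f(im[145:225,345:425],400,400);b=f(im2[180:240,95:180],400,282)
c=f(im[120:220,240:345],400,400);e=f(im2[170:250,180:290],400,282)
cv2.imwrite('pics/m9.png',np.hstack([np.vstack([a,b])[:600],np.vstack([c,e])[:600]]))
E
```

```text
(no output)
```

View pics/m9.png

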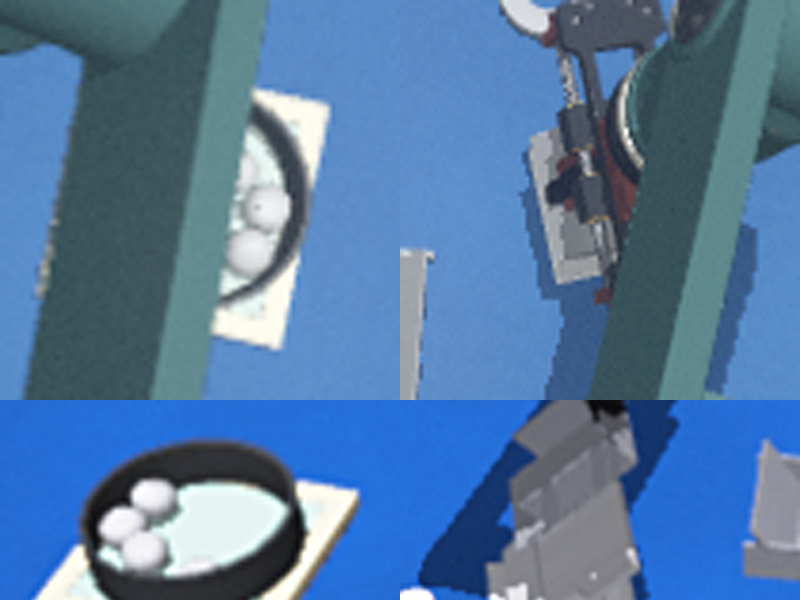

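All four buttons are in the ring, at scene crop (152,497), (122,524), (144,550), plus one partly hidden at (197,566). The scoop is empty and lined up over the stand. I'll lower it onto the ramp.

Emit:
carry_out(
  rows=[
    [14,1,-7,-0.005,-0.002,0.002],
    [28,2,-14,-0.011,-0.004,0.005],
    [39,2.3,-19,-0.011,-0.004,0.005],
    [43,2.3,-21,-0.011,-0.004,0.005],
    [46,2.3,-22,-0.011,-0.004,0.005],
    [48,2.3,-23,-0.011,-0.004,0.005],
    [48,2.3,-23,-0.011,-0.004,0.005],
    [48,2.3,-23,-0.011,-0.004,0.005],
  ],
)

```text
time: 12.7
position: [0.5947, 0.0242, 0.1723]
tcp_rot: [0.501, 0.615, -0.384, 0.472]
force: [-0.0, 0.7, -2.2]
grip_width: 0.0141
```

```bash
python3 - <<'E'
from h import *
wherest();stand(52,3);stand(52,-1);stand(52,-3)
E
```

```text
t 12.7 org [0.5974 0.0115 0.0988] ypr [-1.366  0.697  0.002] lip [ 0.6084 -0.041   0.0539] lip in pan [281.7 109.9  53.9] F [-0.   0.7 -2.2] w 0.0141
s,lat,n 51.2 0.9 7.8
row [ 3.9 -0.9 -2.7] [-0.001  0.001 -0.002] q [-0.23  0.45  1.54  0.25  1.28 -0.52] F [-0.   0.7 -2.2]
row [ 7.6 -0.9 -4.4] [-0.001  0.001 -0.002] q [-0.23  0.45  1.54  0.25  1.28 -0.52] F [-0.   0.7 -2.2]
row [ 9.4 -0.9 -5.2] [-0.001  0.001 -0.002] q [-0.23  0.45  1.54  0.25  1.28 -0.52] F [-0.   0.7 -2.2]
```

Emit:
carry_out(
  rows=[
    [2,-0.5,-1.4,0,0,0],
    [3.9,-0.9,-2.7,0,0,0],
    [5,-0.9,-3.2,0,0,0],
    [6,-0.9,-3.7,0,0,0],
    [7,-0.9,-4.1,0,0,0],
    [7,-0.9,-4.1,0,0,0],
  ],
)

```text
time: 13.2
position: [0.592, 0.0303, 0.166]
tcp_rot: [0.501, 0.616, -0.384, 0.472]
force: [-0.3, -0.1, -0.8]
grip_width: 0.0137
```

```bash
python3 - <<'E'
from h import *
wherest();stand(52,-1);stand(52,-3);stand(30,0);stand(15,0)
E
```

```text
t 13.2 org [0.5947 0.0177 0.0925] ypr [-1.366  0.698  0.   ] lip [ 0.6056 -0.0349  0.0475] lip in pan [275.8 106.6  47.5] F [-0.3 -0.1 -0.8] w 0.0137
s,lat,n 52.1 -0.5 -1.3
row [-0.2  0.5  0.3] [-0.001  0.    -0.001] q [-0.22  0.45  1.55  0.25  1.26 -0.52] F [-0.3 -0.1 -0.8]
row [ 1.6  0.5 -0.6] [-0.001  0.    -0.001] q [-0.22  0.45  1.55  0.25  1.26 -0.52] F [-0.3 -0.1 -0.8]
row [ 8.1  0.5 20.6] [-0.001  0.    -0.001] q [-0.22  0.45  1.55  0.25  1.26 -0.52] F [-0.3 -0.1 -0.8]
row [14.4  0.5 34.3] [-0.001  0.    -0.001] q [-0.22  0.45  1.55  0.25  1.26 -0.52] F [-0.3 -0.1 -0.8]
```

Emit:
carry_out(
  rows=[
    [2,0.3,4,0,0,0],
    [4,0.5,9,0,0,0],
    [6,0.5,14,0,0,0],
    [8.2,0.5,19,0,0,0],
    [10.5,0.5,24,0,0,0],
    [12.8,0.5,29,0,0,0],
    [15,0.5,34,0,0,0],
    [15,0.5,34,0,0,0],
  ],
)

```text
time: 13.87
position: [0.5984, 0.001, 0.1419]
tcp_rot: [0.501, 0.616, -0.384, 0.471]
force: [-0.0, 0.2, -1.9]
grip_width: 0.0142
```

```bash
python3 - <<'E'
from h import *
wherest();stand(6,-1);stand(0,-1);stand(-5,-1)
E
```

```text
t 13.9 org [ 0.601  -0.0117  0.0684] ypr [-1.367  0.697 -0.   ] lip [ 0.6119 -0.0643  0.0234] lip in pan [304.5 115.4  23.4] F [-0.   0.2 -1.9] w 0.0142
s,lat,n 13.6 -0.4 -0.4
row [3.7 0.2 6.7] [-0.002  0.001 -0.   ] q [-0.26  0.49  1.55  0.25  1.23 -0.57] F [-0.   0.2 -1.9]
row [ 6.2  0.3 12.2] [-0.002  0.001 -0.   ] q [-0.26  0.49  1.55  0.25  1.23 -0.57] F [-0.   0.2 -1.9]
row [ 8.3  0.3 16.7] [-0.002  0.001 -0.   ] q [-0.26  0.49  1.55  0.25  1.23 -0.57] F [-0.   0.2 -1.9]
```

Emit:
carry_out(
  rows=[
    [1.5,0.2,2.5,0,0,0],
    [2.7,0.3,5,0,0,0],
    [3.9,0.3,7.5,0,0,0],
    [5,0.3,10,0,0,0],
    [6.2,0.3,12.2,0,0,0],
    [6.2,0.3,12.2,0,0,0],
  ],
)

```text
time: 14.37
position: [0.6009, -0.0083, 0.1334]
tcp_rot: [0.501, 0.616, -0.384, 0.472]
force: [-0.8, -0.1, -1.9]
grip_width: 0.0136
```

```bash
python3 - <<'E'
from h import *
wherest();stand(-3,-1);stand(-6,-1)
E
```

```text
t 14.4 org [ 0.6035 -0.0209  0.0598] ypr [-1.366  0.697  0.   ] lip [ 0.6144 -0.0735  0.0149] lip in pan [313.5 118.7  14.9] F [-0.8 -0.1 -1.9] w 0.0136
s,lat,n 0.8 0.2 -0.8
row [ 1.7 -0.3  3.4] [-0.001  0.001 -0.001] q [-0.28  0.5   1.55  0.25  1.22 -0.58] F [-0.8 -0.1 -1.9]
row [ 3.  -0.3  6.2] [-0.001  0.001 -0.001] q [-0.28  0.5   1.55  0.25  1.22 -0.58] F [-0.8 -0.1 -1.9]
```

No contact with the stop yet, so I'll continue gently.

Emit:
carry_out(
  rows=[
    [0.9,0,1.7,0,0,0],
    [1.7,0,3.4,0,0,0],
    [2.3,0,4.8,0,0,0],
    [3,0,6.2,0,0,0],
  ],
)

```text
time: 14.7
position: [0.6015, -0.0093, 0.1321]
tcp_rot: [0.503, 0.617, -0.382, 0.47]
force: [-5.4, 11.3, 25.8]
grip_width: 0.0138
```

```bash
python3 - <<'E'
from h import *
wherest();stand(-6,-1);stand(-9,-2);stand(-4,-4)
E
```

```text
t 14.7 org [ 0.6041 -0.0214  0.0585] ypr [-1.365  0.705  0.002] lip [ 0.615  -0.0736  0.0131] lip in pan [313.6 119.3  13.1] F [-5.4 11.3 25.8] w 0.0138
s,lat,n -0.5 0.7 -2.0
row [ 2.  -0.7  4.8] [-0.001 -0.007 -0.002] q [-0.28  0.51  1.55  0.25  1.22 -0.59] F [-5.4 11.3 25.8]
row [ 4.1 -0.7  7.1] [-0.001 -0.007 -0.002] q [-0.28  0.51  1.55  0.25  1.22 -0.59] F [-5.4 11.3 25.8]
row [ 3.9 -0.7  1.7] [-0.001 -0.007 -0.002] q [-0.28  0.51  1.55  0.25  1.22 -0.59] F [-5.4 11.3 25.8]
```

The blade hit the stop at s≈0, so it is home. I'll unload and release.

Emit:
carry_out(
  rows=[
    [-1,0,-2.5,0,0,0],
    [-1.8,0,-4,0,0,0],
    [-1.8,0,-4,0,0,0],
  ],
)

```text
time: 14.95
position: [0.6013, -0.009, 0.1325]
tcp_rot: [0.501, 0.616, -0.383, 0.472]
force: [-1.2, 3.1, 4.0]
grip_width: 0.0138
```

```bash
python3 - <<'E'
from h import *
wherest()
E
```

```text
t 14.9 org [ 0.604  -0.0217  0.059 ] ypr [-1.365e+00  6.980e-01  1.000e-03] lip [ 0.6149 -0.0741  0.014 ] lip in pan [314.1 119.3  14. ] F [-1.2  3.1  4. ] w 0.0138
s,lat,n -0.3 0.5 -1.0
```

Emit:
carry_out(
  rows=[
    [0,0,0,0,0,0],
    [0,0,0,0,0,0],
    [0,0,0,0,0,0],
    [0,0,0,0,0,0],
    [0,0,0,0,0,0],
    [0,0,0,0,0,0],
    [0,0,0,0,0,0],
    [0,0,0,0,0,0],
  ],
  fingers=0.8,
)

```text
time: 15.62
position: [0.6013, -0.0098, 0.1319]
tcp_rot: [0.501, 0.616, -0.384, 0.472]
force: [0.3, -1.3, 0.2]
grip_width: 0.0639
```

Emit:
carry_out(
  rows=[
    [0,0,0,0,0,0],
    [-10,0,0,0,0,0],
    [-30,0,0,0,0,0],
    [-60,0,0,0,0,0],
    [-90,0,0,0,0,0],
    [-120,0,0,0,0,0],
    [-150,0,0,0,0,0],
    [-150,0,0,0,0,0],
  ],
)

```text
time: 16.28
position: [0.6126, -0.0503, 0.2838]
tcp_rot: [0.503, 0.612, -0.382, 0.476]
force: [1.2, -0.2, 0.5]
grip_width: 0.0702
```

```bash
python3 - <<'E'
from h import *
s=env.get_state();print(s['position'],s['force'],s['grip_width'],s['q'].round(2))
im,d=save('scene','sA');S=cloud('scene',d);im2,d2=save('top','tA');P=cloud('top',d2);iw,dw=save('wrist','wA');W=cloud('wrist',dw)
F=frame(SY);c,q=np.cos(.698),np.sin(.698)
for n,Q in(('scene',S),('top',P),('wrist',W)):
    w=(Q-SO)@F*1e3;l=w-[36,0,15];a=np.stack([-l[...,0]*c+l[...,2]*q,l[...,1],l[...,0]*q+l[...,2]*c],-1)
    m=(abs(a[...,1])<55)&(a[...,0]>28)&(a[...,0]<160)&(a[...,2]>-20)&(a[...,2]<110)
    X=a[m]; print(n,len(X))
    for lo in range(28,150,12):
        y=X[(X[:,0]>=lo)&(X[:,0]<lo+12)]
        if len(y)>5: print(lo,len(y),'n pct',np.percentile(y[:,2],[5,30,50,90,98]).round(1),'lat',np.percentile(y[:,1],[3,97]).round(0))
E
```

```text
[ 0.6125836  -0.05027389  0.28380674] [ 1.16127655 -0.15792717  0.50421822] 0.07016908192710668 [-0.34  0.39  1.34  0.23  1.54 -0.56]
scene 1143
28 105 n pct [-3.4  0.9  4.6 24.1 30. ] lat [-42.  53.]
40 124 n pct [-2.5  0.9  8.5 25.7 30.4] lat [-43.  53.]
52 132 n pct [-2.6  1.2  7.8 26.8 30.7] lat [-43.  52.]
64 139 n pct [-12.5  -0.2   4.   25.8  30.7] lat [-43.  51.]
76 135 n pct [-6.2 -0.   4.4 25.2 30. ] lat [-42.  51.]
88 92 n pct [-4.6  1.4 10.5 27.8 30.1] lat [-42.  52.]
100 62 n pct [-6.8  2.5 11.2 27.4 31.4] lat [ 6. 51.]
112 128 n pct [ 1.  11.5 21.5 40.  51.4] lat [-1. 43.]
124 79 n pct [22.2 36.7 49.9 73.5 82.4] lat [ 0. 10.]
136 90 n pct [ 43.5  62.9  74.9  99.9 104.7] lat [-1. 10.]
148 57 n pct [ 67.7  81.2  90.7 100.4 101.8] lat [-5.  9.]
top 804
28 101 n pct [-2.6 -0.8  0.6 11.6 27.7] lat [-50.  50.]
40 85 n pct [-2.  -0.4  0.9 11.2 26.9] lat [-48.  50.]
52 103 n pct [-3.8 -0.7  0.7 18.5 30. ] lat [-51.  51.]
64 78 n pct [-3.3 -1.3  0.4 12.1 28.4] lat [-48.  51.]
76 70 n pct [-2.9 -0.9  0.6 17.9 29.8] lat [-49.  49.]
88 25 n pct [-5.  -2.  -1.  29.9 31. ] lat [-51. 
[... 225 characters left out ...]
.  6.]
148 44 n pct [ 69.   85.3  96.6 100.3 102.1] lat [-6.  7.]
wrist 3445
28 381 n pct [-3.3 -2.5 -2.1  8.1 26.8] lat [-50.  46.]
40 332 n pct [-3.1 -2.4 -2.   9.1 27.5] lat [-51.  46.]
52 388 n pct [-3.4 -2.4 -2.  10.8 27.6] lat [-52.  48.]
64 356 n pct [-4.4 -2.6 -2.1 17.9 28.2] lat [-51.  46.]
76 387 n pct [-4.5 -2.7 -2.2 14.1 27.8] lat [-51.  47.]
88 172 n pct [-5.  -3.3 -1.9 27.4 28.5] lat [-52.  48.]
100 110 n pct [-9.5 -5.  -4.1 27.7 28.5] lat [-53.  48.]
112 859 n pct [-2.4  6.5 13.5 26.7 28.1] lat [-42.  38.]
124 35 n pct [16.8 18.5 22.6 28.5 30.3] lat [-9.  4.]
136 151 n pct [ 33.8  49.3  99.4 101.8 102.8] lat [-9.  4.]
148 274 n pct [ 64.9  84.4  95.7  99.2 100.4] lat [-9.  4.]
```

```bash
python3 - <<'E'
from h import *
rc=np.array([.5605,-.304])
for n,f in(('scene','sA'),('top','tA'),('wrist','wA')):
    z=np.load(f'pics/{f}.npz');Q=cloud(n,z['d']);r=np.hypot(*(Q[...,:2]-rc).transpose(2,0,1));ok=(r<.06)&(z['d']>0)
    m=ok&(Q[...,2]>.018)&(Q[...,2]<.05)&(z['im'].min(2)>110);k,l,st,ce=cv2.connectedComponentsWithStats(m.astype(np.uint8))
    print(n,ok.sum(),[(int(st[i,4]),Q[l==i].mean(0).round(3).tolist(),Q[l==i][:,2].max().round(3)) for i in range(1,k) if st[i,4]>5])
E
```

```text
scene 1196 [(189, [0.56, -0.339, 0.029], np.float64(0.039)), (21, [0.598, -0.292, 0.032], np.float64(0.043))]
top 648 [(81, [0.6, -0.292, 0.028], np.float64(0.035))]
wrist 1916 [(204, [0.597, -0.285, 0.027], np.float64(0.044)), (79, [0.526, -0.329, 0.024], np.float64(0.031)), (33, [0.567, -0.322, 0.023], np.float64(0.029))]
```

```bash
python3 -c "
from station import env
print(env.finish_job())"
```

```text
the job is handed in; nothing more can be done
None
```

I scooped up all four buttons in one pass and tipped them into the ring. The empty scoop is parked home in its stand slot, and I handed the job in at about 16.5 s of the 72 s allowed. I got no verdict back.

**Buttons:** The last depth check puts one button at (0.598, −0.291), about 40 mm from the ring axis. The other three are clustered at about (0.56, −0.34). The images before parking showed three clearly and the fourth partly hidden. In the final depth data the three show up as one blob, not as separate buttons.

**Scoop:** The blade met the stop with a wrist force of about 29 N, and the lip was within about 1 mm of the estimated slot end. I eased off the force before letting go. After release, depth showed the scoop flat on the ramp, centred, square and empty.

**Robot and other objects:** The gripper is open and about 150 mm clear. I did not re-measure the bottle, ring gauge or case at the end. My planned paths stayed clear of all three.

**Problems along the way:**
- I caught an Euler-order mistake in my pose code before making any large tilt.
- My two estimates of the stand position differed by about 7 mm along the ramp. I used the depth-plane one, and the contact with the stop confirmed it.

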